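# Load the drain carrier and hang it on the drain rail

### The job

First stand the white measuring cylinder and the tall amber sample bottle, one in each pocket of the aluminium drain carrier where it stands on the bench. Then lift the carrier by its top tab, hook it over the top rail of the drain rack at least a hand's width to one side of the black sleeve, and slide it along the rail, without lifting it off, until the sleeve is centred between its two hook straps. Leave it hanging there upright with both pieces still standing in it, and leave the other things on the bench where they are.

Things in the scene. Friction and masses are not known exactly. Their poses are not given: they have to be found in the camera images.
- carrier: Loose aluminium drain carrier, 0.35 kg. Basket 60 (x) by 129 (y), walls 45 tall, floor 4 thick; two open pockets, each 54 by 60 (y) inside, centred at x 0, y +32 and -32. Two straps (14 wide, y +36 and -36) rise from its back (+x) wall and bend backwards into hooks open downwards. Origin: centre of the basket's underside; z up, x from front to hooks, y along the two pockets.
- carrier_hook (a point): Middle between the two hooks on the underside of their roof, which rests on the rail: 39 behind (+x) the carrier's origin, 112 above it. Each hook's mouth is 18 wide in x (9 either side of this point); its rear tip reaches 26 below the roof, flaring backwards over the lowest 12 of these.
- carrier_tab (a point): Grip point of the carrier's top tab: upright plate 12 thick in carrier x, 40 wide in carrier y, from 125 to 172 above the carrier's underside, above the hooks. This point lies 41 behind (+x) the origin and 152 above it.
- cylinder: Loose white plastic measuring cylinder, 130 tall, shaft 30 diameter, round foot 42 diameter and 12 tall, heavy at the foot. Origin: centre of its underside, z up. About 70 g.
- bottle: Loose tall amber sample bottle, 130 tall, body 40 diameter up to height 85, black cap 32 diameter from height 98 to 130. Origin: centre of its underside, z up. About 100 g.
- rack: Fixed steel drain rack. Round top rail, 10 diameter, axis 185 above the bench, along rack y between posts 192 tall at y +225 and -225. A flat backing strip (105 to 125 above the bench, front face 8 to -x of the rail's axis) props the hung straps. Origin: on the bench below the rail's middle; +x to the back. The carrier hangs with its basket on the -x side, its x along rack x.
- sleeve: Black rubber sleeve on the rail, flush with it, 40 long: the mark. Origin: on the rail's axis at the sleeve's middle; y along the rail, x and z as for the rack. A low white drip tray (75 by 150, 12 tall) stands on the bench below it on the -x side.
- crucible: Bystander: small white porcelain crucible, 40 wide, 30 tall. Origin: middle of its underside.
- vial: Bystander: short amber capped vial, 28 wide, 45 tall. Origin: middle of its underside.
- beaker: Bystander: glass beaker, 70 wide, 85 tall. Origin: middle of its underside.
- jar: Bystander: squat white lidded jar, 72 wide, 75 tall. Origin: middle of its underside.
- wash_bottle: Bystander: clear bottle with blue cap, 64 wide, 160 tall. Origin: middle of its underside.
- flask: Bystander: conical glass flask, 80 wide, 115 tall. Origin: middle of its underside.
- spatula: Bystander: steel spatula, 180 long, lying on the bench. Origin: middle of its length, on its underside.
There are look-alikes about, which are no part of the job. What is shaped like the carrier but pink is not meant.

How it is judged:
On the way, in this order (a step that is already met when the one before it is completed fails the run):
1. both pieces stand in the carrier's pockets, let go, while the carrier stands on the bench (x of cylinder in the frame of carrier between -0.015 and 0.015 m and y of cylinder in the frame of carrier between -0.052 and 0.052 m and z of cylinder in the frame of carrier between 0 and 0.012 m and angle between the z axis of each of cylinder, bottle and the z axis of carrier, either way round below 0.2 rad and x of bottle in the frame of carrier between -0.015 and 0.015 m and y of bottle in the frame of carrier between -0.052 and 0.052 m and z of bottle in the frame of carrier between 0 and 0.012 m and height (world z) of carrier below 0.01 m and angle between carrier's own z axis and vertical below 0.1 rad and contact force between the fingers and cylinder below 0.2 N and contact force between the fingers and bottle below 0.2 N), for 0.2 s.
2. the loaded carrier is hooked over the rail with the middle of its hooks at least 70 mm along the rail from the sleeve's middle (x of carrier_hook in the frame of sleeve between -0.012 and 0.012 m and z of carrier_hook in the frame of sleeve between -0.001 and 0.01 m and angle between carrier's own z axis and vertical below 0.15 rad and x of cylinder in the frame of carrier between -0.015 and 0.015 m and y of cylinder in the frame of carrier between -0.052 and 0.052 m and z of cylinder in the frame of carrier between 0 and 0.012 m and angle between the z axis of each of cylinder, bottle and the z axis of carrier, either way round below 0.2 rad and x of bottle in the frame of carrier between -0.015 and 0.015 m and y of bottle in the frame of carrier between -0.052 and 0.052 m and z of bottle in the frame of carrier between 0 and 0.012 m and (y of carrier_hook in the frame of sleeve above 0.07 m or y of carrier_hook in the frame of sleeve below -0.07 m)), for 0.2 s.
3. still hooked on the rail on its way, 20 to 60 mm from the sleeve's middle (x of carrier_hook in the frame of sleeve between -0.012 and 0.012 m and z of carrier_hook in the frame of sleeve between -0.001 and 0.01 m and angle between carrier's own z axis and vertical below 0.15 rad and (y of carrier_hook in the frame of sleeve between 0.02 and 0.06 m or y of carrier_hook in the frame of sleeve between -0.06 and -0.02 m)), for 0.05 s.
At the end, for the whole second after the job is handed in: The carrier hangs at rest by its hooks on the rail (tilted less than 0.15 rad), the middle of its hooks within 12 mm of the sleeve's middle along the rail, with the cylinder and the bottle each standing on the floor of a pocket (within 0.2 rad of upright in the carrier) (x of carrier_hook in the frame of sleeve between -0.012 and 0.012 m and z of carrier_hook in the frame of sleeve between -0.001 and 0.01 m and angle between carrier's own z axis and vertical below 0.15 rad and x of cylinder in the frame of carrier between -0.015 and 0.015 m and y of cylinder in the frame of carrier between -0.052 and 0.052 m and z of cylinder in the frame of carrier between 0 and 0.012 m and angle between the z axis of each of cylinder, bottle and the z axis of carrier, either way round below 0.2 rad and x of bottle in the frame of carrier between -0.015 and 0.015 m and y of bottle in the frame of carrier between -0.052 and 0.052 m and z of bottle in the frame of carrier between 0 and 0.012 m and y of carrier_hook in the frame of sleeve between -0.012 and 0.012 m and contact force between carrier and rack above 0.5 N and linear speed of carrier below 0.02 m/s and angular speed of carrier below 0.2 rad/s); the robot touches nothing.
It fails at once if a bystander is moved by more than 30 mm (distance of any of crucible, vial, beaker, jar, wash_bottle, flask, spatula from where it was at the start of the episode above 0.03 m).
It also fails if it takes over 72 s, if anything falls off the work surface, if the arm or the gripper's body presses on something with over 40 N, if the wrist force passes 120 N, or if a joint passes its speed limit or range.

### The arm

A 6-joint arm with a two-finger parallel gripper is mounted at the origin on the work surface. World frame = base frame: x ahead of the robot, y to its left, z up, the work surface at z = 0. Lengths are in m, angles in rad, forces in N, time in s.
With the tool pointing down it reaches from about 0.35 to 0.85 m from the base axis. Payload 8.1 kg.
Tool frame: the origin (TCP) lies on the centre line of the jaws, within the pads' length; the fingertips stand robot.finger_overhang ahead of it and the grasp point (between the pads) lies 5 mm behind it (robot.finger_overhang is the distance from the TCP to the fingertips, in m); z points along the fingers, y is the direction in which the jaws open and shut (so a half turn about z gives the same grasp; the last joint's range is limited). The gripper opens to 93 mm and grips with 3 to 60 N. Pads are 15 mm wide; open, the fingers measure 128 mm over their backs; the gripper's body (75 mm by 188 mm) begins 65 mm behind the grasp point.
Start: joints at [-1.209, 0.13, 1.488, -0, 1.523, -0.085], TCP at [0.259, -0.541, 0.233] pointing down, gripper open.
Joint ranges: [-2.96, 2.96], [-0.89, 2.26], [0.02, 2.5], [-1.34, 4.48], [0, 2.73], [-2.66, 2.66]. Speed limits (rad/s): [2.39, 2.39, 2.79, 3.14, 3.14, 3.14].

### API

Orientations are given as a rotation vector (axis times angle).
In Python, from plant import robot gives the robot as it stands. The module is installed in compiled form; this text tells all that it offers.
- The arm moves only by the tool carry_out, never from a script. Its argument "commands" is a list that holds one entry, the list of rows, each a list of 4 numbers: the shift along the tool's x, y, z in cm, then the turn about the tool's z in degrees. In form: [[[tx, ty, tz, roll], ...]]. A call has 1 to 20 rows; each row shifts and turns the commanded pose from where the row before left it, along the tool's axes as they then stand; what a row does not reach is not made up. A row lasts 1/12 s, in which the tool goes at most 41.7 mm and 7.16 degrees, less where a joint would pass 70% of its speed; a pose out of reach is approached as far as the arm can. A call is refused whole if a number of a shift passes 4.17 or a number of a turn 7.16, either way. A call with a gripper value outside its range is refused whole. "claw" is the finger opening in cm, from 0 to 9.3, set as the call begins (left out, the last holds). The fingers move at their own pace and stop on an object; "grip_force" is the grip in N (left out, the last holds). Time passes only in rows, so rows that do not move let the fingers close. It gives the time, the measured TCP pose, the force and the opening at its end, in the units of the state.
- robot.read_state(): the state, without advancing time (a new reading comes with each control period).
- robot.read_camera(name): name is "scene" or "top" or "wrist"; returns the picture (384x512x3 uint8, red, green, blue); there is no depth.
- robot.camera_params(name): a dict with "mtx" (3x3 intrinsics, pixels), "R" (3x3) and "t" (3): a world point X has camera coordinates R X + t. Camera axes: x right, y down, z forward; pixel columns grow to the right and rows downward; lengths in m; the calibration is good to about 2 mm. The wrist camera is an equidistant fisheye: a pixel r from the principal point sees the ray r / f radians off the axis. A picture is of the moment at which its call begins: read the wrist's pose just before it. camera_params takes no time and is no camera call; for the wrist camera it gives the pose at the moment of the call.
- robot.close_job(): hands the job in, once; it reports no verdict.
The state is a dict: "t": time; "q": joint angles; "dq": joint speeds; "joint_torque": joint torques, N m; "tool_pos": TCP position; "orientation": TCP orientation; "force": force on the tool from outside, world axes, zero at the start; "wrist_torque": the same for the moment, N m; "opening": finger opening in m.
Only numpy, scipy, OpenCV 4.12 (cv2) and the standard library are available. Lean on these libraries where they do the work, as an engineer would, in place of code of your own. Each camera call takes 0.05 s, during which the arm holds its last target.

## Working session

There is one attempt and no reset: what is moved stays moved. The work goes in short steps, Python scripts to look and compute and a tool call to move; the robot and the scene stay as the last step left them, time stands still between calls to the robot, and variables do not carry over. Pictures are saved under pics/ and viewed, and the job is handed in when it is done.

Besides the shell and the picture viewer there is one more tool, called as name(argument=value, ...), one argument or row to a line, values as JSON. carry_out: Moves the arm, as the interface text tells. Its arguments: {"type":"object","properties":{"commands":{"type":"array","items":{"type":"array","items":{"type":"array","items":{"type":"number"}}}},"claw":{"type":"number"},"grip_force":{"type":"number"}},"required":["commands"]}

```bash
mkdir -p pics; ls; python3 - <<'E'
from plant import robot
import cv2,numpy as np
s=robot.read_state();print({k:np.round(v,4) for k,v in s.items()});print(robot.finger_overhang)
for n in ['scene','top','wrist']:
    p=robot.camera_params(n);print(n,np.round(p['mtx'],1).tolist(),np.round(p['R'],4).tolist(),np.round(p['t'],4).tolist())
    cv2.imwrite(f'pics/{n}0.png',robot.read_camera(n)[:,:,::-1])
E
```

```text
pics
{'t': np.float64(0.0), 'q': array([-1.2094,  0.1311,  1.4893,  0.    ,  1.523 , -0.0854]), 'dq': array([-0.0005, -0.0009, -0.0014, -0.0013,  0.    ,  0.0005]), 'joint_torque': array([-2.00000e-04, -5.59855e+01, -4.91757e+01,  7.67000e-02,
        3.55000e-02, -2.00000e-04]), 'tool_pos': array([ 0.2591, -0.5406,  0.2316]), 'orientation': array([-3.0618e+00, -6.9570e-01,  3.0000e-04]), 'force': array([-0.1438, -0.5704, -0.5701]), 'wrist_torque': array([ 0.0194,  0.0183, -0.0118]), 'opening': np.float64(0.0927)}
0.014
scene [[384.1, 0.0, 257.1], [0.0, 384.1, 193.9], [0.0, 0.0, 1.0]] [[0.8472, 0.5311, 0.0165], [0.3731, -0.5725, -0.7301], [-0.3783, 0.6247, -0.6831]] [-0.4463, -0.1353, 1.3601]
top [[384.1, 0.0, 264.4], [0.0, 384.1, 184.8], [0.0, 0.0, 1.0]] [[0.0123, -0.9996, -0.0267], [-0.9945, -0.0094, -0.1041], [0.1038, 0.0278, -0.9942]] [-0.0036, 0.5446, 1.1545]
wrist [[297.3, 0.0, 255.4], [0.0, 297.3, 190.9], [0.0, 0.0, 1.0]] [[0.4325, -0.9016, -0.0013], [-0.8612, -0.4136, 0.2953], [-0.2668, -0.1266, -0.9554]] [-0.5997, -0.035, 0.3928]
```

View pics/scene0.png

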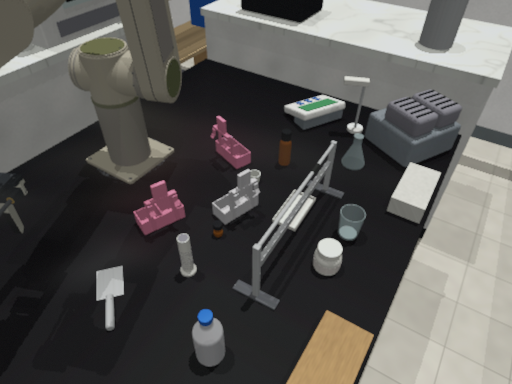

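View pics/top0.png

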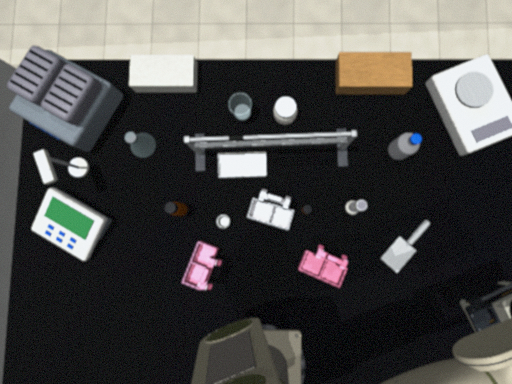

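View pics/wrist0.png

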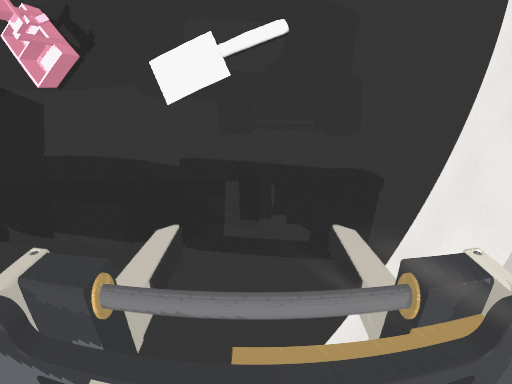

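```bash
python3 - <<'E'
import cv2
a=cv2.imread('pics/top0.png')[110:250,150:380];cv2.imwrite('pics/topz.png',cv2.resize(a,None,fx=3.4,fy=3.4,interpolation=cv2.INTER_CUBIC))
a=cv2.imread('pics/scene0.png')[120:310,150:370];cv2.imwrite('pics/scz.png',cv2.resize(a,None,fx=3.1,fy=3.1,interpolation=cv2.INTER_CUBIC))
E
```

```text
(no output)
```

View pics/topz.png

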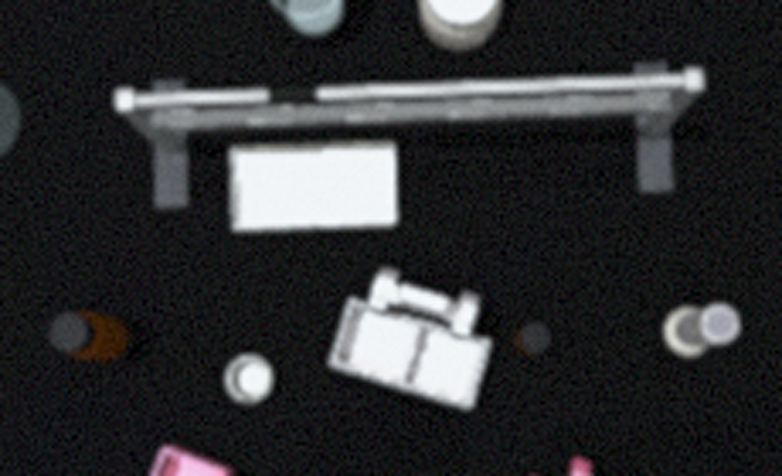

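View pics/scz.png

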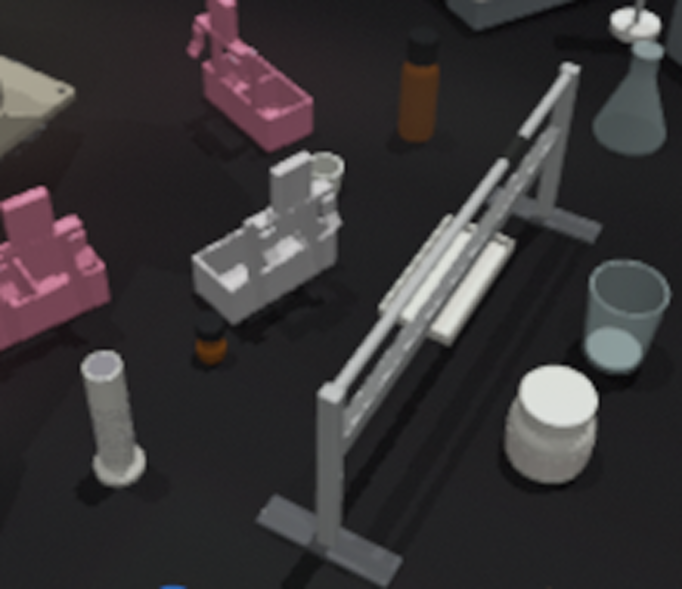

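```bash
cat > h.py <<'E'
import numpy as np,cv2
from plant import robot
def ray(P,uv,fish=False):
    K=np.array(P['mtx']);R=np.array(P['R']);t=np.array(P['t'])
    x=(uv[0]-K[0,2])/K[0,0];y=(uv[1]-K[1,2])/K[1,1]
    if fish:
        r=np.hypot(x,y);d=np.array([x/r*np.sin(r),y/r*np.sin(r),np.cos(r)]) if r>1e-9 else np.array([0,0,1.])
    else: d=np.array([x,y,1.])
    return -R.T@t,R.T@d
def onz(P,uv,z,fish=False):
    o,d=ray(P,uv,fish);return o+d*(z-o[2])/d[2]
def proj(P,X,fish=False):
    K=np.array(P['mtx']);c=np.array(P['R'])@np.array(X,float)+np.array(P['t'])
    if fish:
        rr=np.hypot(c[0],c[1]);th=np.arctan2(rr,c[2]);x,y=c[:2]/rr*th
    else: x,y=c[:2]/c[2]
    return np.array([K[0,0]*x+K[0,2],K[1,1]*y+K[1,2]])
def tri(obs):
    A=np.zeros((3,3));b=np.zeros(3)
    for P,uv,f in obs:
        o,d=ray(P,uv,f);d=d/np.linalg.norm(d);M=np.eye(3)-np.outer(d,d);A+=M;b+=M@o
    return np.linalg.solve(A,b)
E
python3 - <<'E'
from h import *
T=robot.camera_params('top');S=robot.camera_params('scene')
z=lambda p:((p[0]+.5)/3.4-.5+150,(p[1]+.5)/3.4-.5+110)
zs=lambda p:((p[0]+.5)/3.1-.5+150,(p[1]+.5)/3.1-.5+120)
for n,p,h in [('cyltop',(720,324),.13),('cylfoot',(688,332),.012),('cap',(69,331),.13),('c1 back+y',(353,298),.045),('c2 front+y',(330,366),.045),('c3 front-y',(475,408),.045),('c4',(490,338),.045),('tab',(422,296),.172),('post+',(124,99),.192),('post-',(694,79),.192),('sl+',(268,95),.187),('sl-',(317,94),.187),('cruc',(250,379),.03),('vial',(535,338),.045)]:
    print(n,np.round(onz(T,z(p),h),4))
for n,p,h in [('cyltop',(103,366),.13),('cap',(424,44),.13),('c3 front-y',(232,318),.045),('tabtop',(291,170),.172),('sl+',(520,142),.187),('sl-',(505,165),.187),('post-',(333,392),.192),('post+',(570,72),.192),('c2',(195,260),.045)]:
    print(n,np.round(onz(S,zs(p),h),4))
E
```

```text
cyltop [ 0.4801 -0.2708  0.13  ]
cylfoot [ 0.4789 -0.2683  0.012 ]
cap [0.4685 0.2648 0.13  ]
c1 back+y [0.5044 0.0346 0.045 ]
c2 front+y [0.4438 0.0541 0.045 ]
c3 front-y [ 0.4084 -0.0744  0.045 ]
c4 [ 0.4701 -0.0874  0.045 ]
tab [ 0.4975 -0.0272  0.172 ]
post+ [0.6503 0.2108 0.192 ]
post- [ 0.6691 -0.2393  0.192 ]
sl+ [0.6554 0.0968 0.187 ]
sl- [0.6564 0.0577 0.187 ]
cruc [0.4316 0.1269 0.03  ]
vial [ 0.4706 -0.1271  0.045 ]
cyltop [ 0.4838 -0.2699  0.13  ]
cap [0.4794 0.251  0.13  ]
c3 front-y [ 0.4893 -0.113   0.045 ]
tabtop [ 0.5035 -0.0365  0.172 ]
sl+ [0.6596 0.0896 0.187 ]
sl- [0.6624 0.0542 0.187 ]
post- [ 0.6727 -0.2386  0.192 ]
post+ [0.6558 0.2035 0.192 ]
c2 [ 0.4165 -0.0714  0.045 ]
```

```bash
cat >> h.py <<'E'
from scipy.spatial.transform import Rotation as Ro
def tool():
    s=robot.read_state();return np.array(s['tool_pos']),Ro.from_rotvec(s['orientation']).as_matrix(),s
def psi(R): return np.degrees(np.arctan2(R[1,0],R[0,0]))
def go(target,yaw=None):
    """shift needed (cm, tool axes now) and roll (deg; yaw decreases with roll)"""
    p,R,s=tool();d=R.T@(np.array(target)-p)*100
    r=None if yaw is None else -((yaw-psi(R)+180)%360-180)
    print('t',round(float(s['t']),2),'pos',p.round(4),'psi',round(psi(R),2),'tilt',np.degrees(np.arccos(-R[2,2])).round(2),'F',np.round(s['force'],1),'open',round(float(s['opening']),4));print('shift cm',d.round(2),'roll',r)
E
python3 - <<'E'
from h import *
P=robot.camera_params('wrist');p,R,s=tool();c=-np.array(P['R']).T@np.array(P['t'])
print(R.T@(c-p), R.T@np.array(P['R'])[2])
go([.48,-.27,.233],25.6)
E
```

```text
[ 0.08279015  0.00037624 -0.15312563] [-2.95461800e-01  4.29258968e-04  9.55354458e-01]
t 0.15 pos [ 0.2591 -0.5407  0.2318] psi 25.6 tilt 0.08 F [-1.1 -0.2  0.3] open 0.0934
shift cm [ 31.62 -14.87  -0.09] roll -0.00289380382565696
```

carry_out(
  commands=[
    [[2.7, -1.85, -0.2, 0], [2.7, -1.85, -0.2, 0], [2.7, -1.85, -0.2, 0], [2.7, -1.85, -0.2, 0], [2.7, -1.85, -0.2, 0], [2.7, -1.85, -0.2, 0], [2.7, -1.85, -0.2, 0], [2.7, -1.85, -0.2, 0], [0, 0, 0, 0], [0, 0, 0, 0]],
  ],
)

```text
t: 0.98
tool_pos: [0.3908, -0.3131, 0.2487]
orientation: [3.062, 0.701, 0.0]
force: [0.1, -0.2, 0.4]
opening: 0.0933
```

```bash
python3 - <<'E'
from h import *
P=robot.camera_params('wrist');im=robot.read_camera('wrist')[:,:,::-1].copy();cv2.imwrite('pics/w1.png',im)
np.save('w1.npy',P,allow_pickle=True)
for X in [(.48,-.27,.13),(.48,-.27,0)]:print(proj(P,X,True))
go([.48,-.27,.25])
E
```

```text
[254.87351467  83.94507199]
[255.00124927  89.68485588]
t 1.03 pos [ 0.3902 -0.3141  0.2485] psi 25.7 tilt 0.03 F [ 0.2 -0.3 -0. ] open 0.0936
shift cm [10.   -0.08 -0.15] roll None
```

View pics/w1.png

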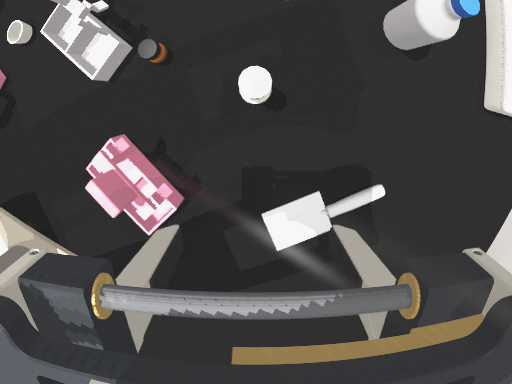

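```bash
python3 - <<'E'
from h import *
P=np.load('w1.npy',allow_pickle=True).item();im=cv2.imread('pics/w1.png')
g=cv2.cvtColor(im,cv2.COLOR_BGR2GRAY)[50:125,220:300]
cv2.imwrite('pics/w1z.png',cv2.resize(g,None,fx=7,fy=7))
n,l,st,c=cv2.connectedComponentsWithStats((g>110).astype('uint8'));
for i in range(1,n):
    if st[i,4]>100: x,y,w,h,a=st[i];print(st[i],c[i]+[220,50]); q=(220+x+(w-1)/2,50+y+(h-1)/2);print(q,onz(P,q,.13,True),onz(P,q,.012,True))
E
```

```text
[  18   15   34   39 1064] [254.70958647  84.41635338]
(np.float64(254.5), np.float64(84.0)) [ 0.47980902 -0.26972048  0.13      ] [ 0.4860144  -0.26638755  0.012     ]
```

View pics/w1z.png

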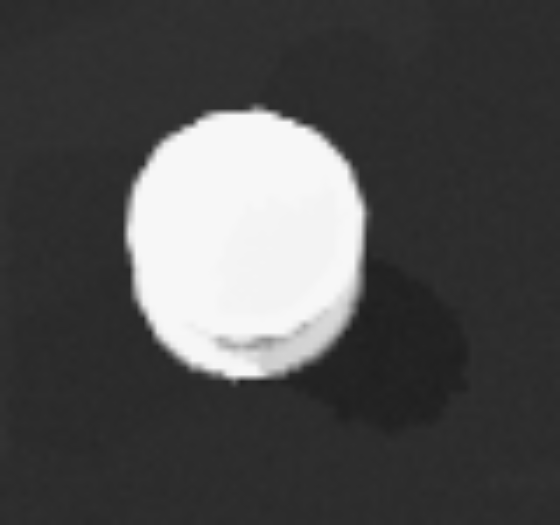

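carry_out(
  commands=[
    [[3.4, -0.05, 1.0, 0], [3.4, -0.05, 1.0, 0], [3.3, -0.03, 1.0, 0], [0, 0, 3.0, 0], [0, 0, 3.0, 0], [0, 0, 3.0, 0], [0, 0, 2.05, 0], [0, 0, 0, 0], [0, 0, 0, 0]],
  ],
  claw=9.3,
)

```text
t: 1.78
tool_pos: [0.4791, -0.27, 0.1068]
orientation: [-3.062, -0.693, 0.004]
force: [0.9, -0.2, 0.8]
opening: 0.0929
```

carry_out(
  commands=[
    [[0, 0, 0, 0], [0, 0, 0, 0], [0, 0, 0, 0], [0, 0, 0, 0], [0, 0, 0, 0], [0, 0, 0, 0], [0, 0, 0, 0], [0, 0, 0, 0]],
  ],
  claw=2.0,
  grip_force=12,
)

```text
t: 2.45
tool_pos: [0.4807, -0.2694, 0.1082]
orientation: [3.063, 0.696, 0.0]
force: [-0.2, 0.0, -0.1]
opening: 0.0443
```

carry_out(
  commands=[
    [[0, 0, 0, 0], [0, 0, 0, 0], [0, 0, 0, 0], [0, 0, 0, 0], [0, 0, 0, 0], [0, 0, 0, 0]],
  ],
)

```text
t: 2.95
tool_pos: [0.4806, -0.2695, 0.1081]
orientation: [-3.063, -0.696, 0.0]
force: [-0.4, 0.6, -0.9]
opening: 0.0295
```

```bash
python3 - <<'E'
from h import *
go([.48,-.27,.3],-15.3)
E
```

```text
t 2.95 pos [ 0.4806 -0.2695  0.1081] psi 25.6 tilt 0.01 F [-0.4  0.6 -0.9] open 0.0295
shift cm [ -0.08   0.02 -19.19] roll 40.89811914593116
```

carry_out(
  commands=[
    [[0, 0, -2.0, 0], [0, 0, -3.0, 6.8], [0, 0, -3.0, 6.8], [0, 0, -3.0, 6.8], [0, 0, -3.0, 6.8], [0, 0, -3.0, 6.8], [0, 0, -3.0, 6.9], [0, 0, 0, 0], [0, 0, 0, 0]],
  ],
)

```text
t: 3.7
tool_pos: [0.4816, -0.2701, 0.3106]
orientation: [3.112, -0.417, 0.007]
force: [0.0, 0.8, -2.0]
opening: 0.0298
```

```bash
python3 - <<'E'
from h import *
go([.38,-.03,.308],-15.3)
E
```

```text
t 3.7 pos [ 0.4816 -0.2701  0.3106] psi -15.26 tilt 0.27 F [ 0.   0.8 -2. ] open 0.0298
shift cm [-16.12 -20.49   0.16] roll 0.03595965761351749
```

carry_out(
  commands=[
    [[-2.3, -2.9, 0, 0], [-2.3, -2.9, 0, 0], [-2.3, -2.9, 0, 0], [-2.3, -2.9, 0, 0], [-2.3, -2.9, 0, 0], [-2.3, -2.9, 0, 0], [-2.3, -2.9, 0, 0], [0, 0, 0, 0], [0, 0, 0, 0], [0, 0, 0, 0]],
  ],
)

```text
t: 4.53
tool_pos: [0.3787, -0.0312, 0.307]
orientation: [3.114, -0.415, -0.002]
force: [0.1, 0.4, -0.8]
opening: 0.0301
```

```bash
python3 - <<'E'
from h import *
P=robot.camera_params('wrist');im=robot.read_camera('wrist')[:,:,::-1].copy();cv2.imwrite('pics/w2.png',im)
np.save('w2.npy',P,allow_pickle=True)
go([.4486,-.049,.308])
E
```

```text
t 4.58 pos [ 0.3788 -0.0317  0.3071] psi -15.27 tilt 0.09 F [ 0.2  0.2 -0.9] open 0.0296
shift cm [ 7.19 -0.17 -0.1 ] roll None
```

View pics/w2.png

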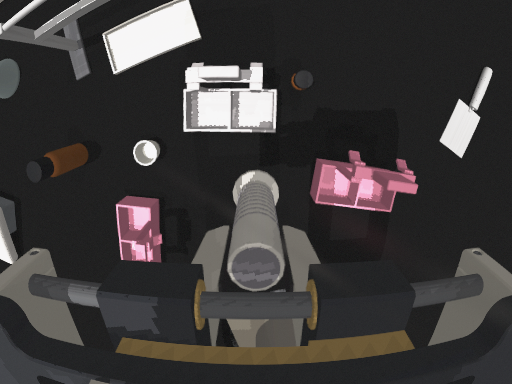

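```bash
python3 - <<'E'
import cv2
im=cv2.imread('pics/w2.png')[55:140,175:290];cv2.imwrite('pics/w2z.png',cv2.resize(im,None,fx=6.5,fy=6.5,interpolation=cv2.INTER_CUBIC))
E
```

```text
(no output)
```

View pics/w2z.png

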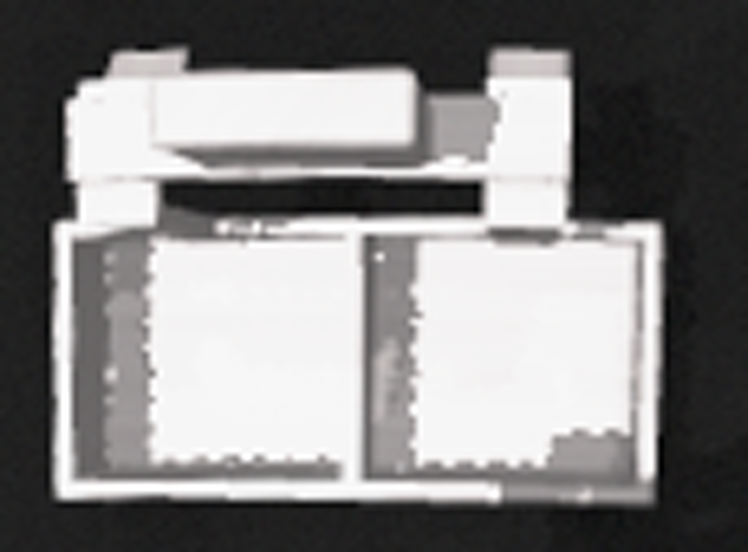

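```bash
python3 - <<'E'
from h import *
P=np.load('w2.npy',allow_pickle=True).item()
z=lambda p:((p[0]+.5)/6.5-.5+175,(p[1]+.5)/6.5-.5+55)
Q=[onz(P,z(p),.045,True)[:2] for p in [(55,222),(662,222),(655,500),(57,498)]]
print(np.round(Q,4)); c=np.mean(Q,0);y=(Q[0]+Q[3]-Q[1]-Q[2])/2;x=(Q[0]+Q[1]-Q[2]-Q[3])/2
print('c',c,'len',np.linalg.norm(y),np.linalg.norm(x),'yaw',np.degrees(np.arctan2(-y[0],y[1])),np.degrees(np.arctan2(x[1],x[0])))
# tab top center
print('tab',onz(P,z((287,112)),.172,True))
yaw=np.arctan2(-y[0],y[1]);ux=np.array([np.cos(yaw),np.sin(yaw)]);uy=np.array([-ux[1],ux[0]])
print('tab pred',c+.041*ux,'pk-',c-.032*uy,'pk+',c+.032*uy)
for uv in [(167,0)]: pass
p,R,s=tool()
# cylinder held foot: where? visible foot centre approx
for zf in (.2,.212): print('foot',onz(P,(256,194),zf,True), R.T@(onz(P,(256,194),zf,True)-p))
go(list(c-.032*uy)+[.308],np.degrees(yaw))
E
```

```text
[[ 0.505   0.0387]
 [ 0.4686 -0.0859]
 [ 0.411  -0.0693]
 [ 0.4469  0.0558]]
c [ 0.45789713 -0.0151461 ] len 0.13001224091091818 0.06026611522008019 yaw -16.168379970290108 -16.25743282086799
tab [ 0.49630275 -0.02724335  0.172     ]
tab pred [ 0.49727548 -0.026563  ] pk- [ 0.44898638 -0.04588042] pk+ [0.46680789 0.01558822]
foot [ 0.37794222 -0.03189177  0.2       ] [-0.00063063  0.00039245  0.10710664]
foot [ 0.38167954 -0.03286739  0.212     ] [0.00321434 0.00035432 0.09510105]
t 4.58 pos [ 0.3788 -0.0317  0.3071] psi -15.27 tilt 0.09 F [ 0.2  0.2 -0.9] open 0.0296
shift cm [ 7.14 -0.48 -0.1 ] roll 0.8958106982729532
```

carry_out(
  commands=[
    [[2.4, -0.16, 0, 0.9], [2.4, -0.16, 0, 0], [2.3, -0.12, 0, 0], [0, 0, 0, 0], [0, 0, 3.0, 0], [0, 0, 3.0, 0], [0, 0, 3.0, 0], [0, 0, 3.0, 0], [0, 0, 3.0, 0], [0, 0, 2.0, 0], [0, 0, 0, 0], [0, 0, 0, 0]],
  ],
)

```text
t: 5.58
tool_pos: [0.4471, -0.047, 0.1369]
orientation: [-3.11, 0.444, 0.006]
force: [-0.1, 0.2, -0.2]
opening: 0.0299
```

```bash
python3 - <<'E'
from h import *
go([.44898,-.04588,.1125],-16.2)
E
```

```text
t 5.58 pos [ 0.4471 -0.047   0.1369] psi -16.27 tilt 0.22 F [-0.1  0.2 -0.2] open 0.0299
shift cm [ 0.16 -0.16  2.44] roll -0.06852017157066825
```

carry_out(
  commands=[
    [[0, -0.04, 0.8, 0], [0, 0, 0.8, 0], [0, 0, 0.5, 0], [0, 0, 0.2, 0], [0, 0, 0, 0], [0, 0, 0, 0]],
  ],
)

```text
t: 6.08
tool_pos: [0.4486, -0.046, 0.1154]
orientation: [3.11, -0.442, 0.0]
force: [0.2, 0.5, -1.1]
opening: 0.0299
```

```bash
python3 - <<'E'
from h import *
go([.44898,-.04588,.1125],-16.2)
E
```

```text
t 6.08 pos [ 0.4486 -0.046   0.1154] psi -16.19 tilt 0.01 F [ 0.2  0.5 -1.1] open 0.0299
shift cm [ 0.03 -0.02  0.29] roll 0.010011681674910733
```

carry_out(
  commands=[
    [[0, 0, 0.2, 0], [0, 0, 0.1, 0], [0, 0, 0, 0], [0, 0, 0, 0]],
  ],
)

```text
t: 6.42
tool_pos: [0.4485, -0.046, 0.1122]
orientation: [3.11, -0.443, 0.0]
force: [0.2, -0.1, -0.4]
opening: 0.0298
```

carry_out(
  commands=[
    [[0, 0, 0, 0], [0, 0, 0, 0], [0, 0, 0, 0], [0, 0, 0, 0]],
  ],
  claw=4.0,
)

```text
t: 6.75
tool_pos: [0.4486, -0.0461, 0.1123]
orientation: [3.11, -0.443, 0.0]
force: [-0.2, -0.3, -0.2]
opening: 0.04
```

carry_out(
  commands=[
    [[0, 0, -1.5, 0], [0, 0, -3, 0], [0, 0, -4, 0], [0, 0, -4, 0], [0, 0, -4, 0], [0, 0, -2, 0], [0, 0, 0, 0]],
  ],
)

```text
t: 7.33
tool_pos: [0.4509, -0.0465, 0.3037]
orientation: [3.109, -0.443, 0.016]
force: [-0.7, 1.3, -0.0]
opening: 0.0399
```

```bash
python3 - <<'E'
from h import *
go([.38,.20,.308])
E
```

```text
t 7.33 pos [ 0.4509 -0.0465  0.3037] psi -16.2 tilt 0.57 F [-0.7  1.3 -0. ] open 0.0399
shift cm [-13.68 -21.7   -0.56] roll None
```

carry_out(
  commands=[
    [[-1.77, -3.26, 0, 0], [-1.77, -3.26, 0, 0], [-1.77, -3.26, 0, 0], [-1.77, -3.26, 0, 0], [-1.77, -3.26, 0, 0], [-1.77, -3.26, 0, 0], [-1.77, -3.26, 0, 0], [-1.77, -3.26, 0, 0], [-1.77, -3.26, 0, 0], [0, 0, 0, 0], [0, 0, 0, 0], [0, 0, 0, 0]],
  ],
  claw=9.3,
)

```text
t: 8.33
tool_pos: [0.377, 0.2799, 0.2962]
orientation: [3.109, -0.441, -0.002]
force: [-0.1, 0.0, -0.6]
opening: 0.0932
```

```bash
python3 - <<'E'
from h import *
P=robot.camera_params('wrist');im=robot.read_camera('wrist')[:,:,::-1].copy();cv2.imwrite('pics/w3.png',im)
np.save('w3.npy',P,allow_pickle=True)
P2=np.load('w2.npy',allow_pickle=True).item()
print(onz(P2,(39,168),.13,True))
go([.4685,.2648,.31])
E
```

```text
[0.47046072 0.2539866  0.13      ]
t 8.38 pos [0.3774 0.2794 0.2965] psi -16.22 tilt 0.07 F [-1.  -1.6 -1.2] open 0.0932
shift cm [ 9.15 -1.14 -1.36] roll None
```

View pics/w3.png

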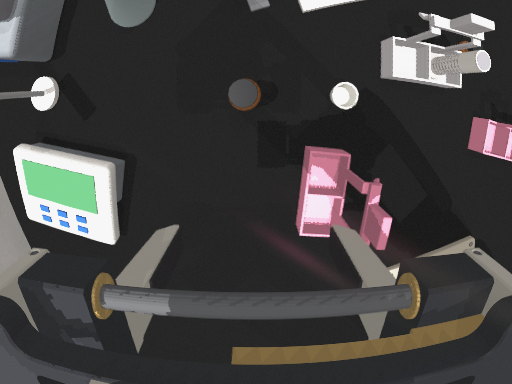

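```bash
python3 - <<'E'
from h import *
P=np.load('w3.npy',allow_pickle=True).item()
im=cv2.imread('pics/w3.png')[70:120,215:275];cv2.imwrite('pics/w3z.png',cv2.convertScaleAbs(cv2.resize(im,None,fx=9,fy=9,interpolation=cv2.INTER_CUBIC),alpha=2))
E
```

```text
(no output)
```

View pics/w3z.png

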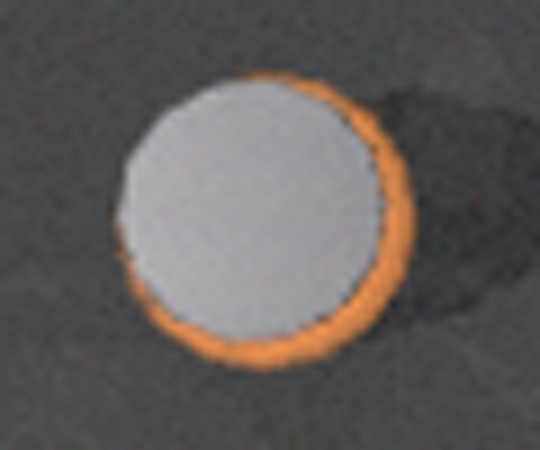

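```bash
python3 - <<'E'
from h import *
P=np.load('w3.npy',allow_pickle=True).item()
b=onz(P,(242.3,92.8),.13,True);print(b, onz(P,(215+264/9-.5,70+220/9-.5),.085,True))
go([b[0],b[1],.113],-16.2)
E
```

```text
[0.46972399 0.26698031 0.13      ] [0.46965254 0.26702261 0.085     ]
t 8.38 pos [0.3774 0.2794 0.2965] psi -16.22 tilt 0.07 F [-1.  -1.6 -1.2] open 0.0932
shift cm [ 9.21 -1.41 18.34] roll -0.024155390087230444
```

carry_out(
  commands=[
    [[3.1, -0.47, 0, 0], [3.1, -0.47, 0, 0], [3.0, -0.47, 1.0, 0], [0, 0, 3.5, 0], [0, 0, 3.5, 0], [0, 0, 3.5, 0], [0, 0, 3.5, 0], [0, 0, 2.35, 0], [0, 0, 1.0, 0], [0, 0, 0, 0], [0, 0, 0, 0]],
  ],
  claw=9.3,
)

```text
t: 9.3
tool_pos: [0.4703, 0.2673, 0.1144]
orientation: [-3.11, 0.445, -0.0]
force: [0.3, 0.5, 0.9]
opening: 0.093
```

carry_out(
  commands=[
    [[0, 0, 0, 0], [0, 0, 0, 0], [0, 0, 0, 0], [0, 0, 0, 0], [0, 0, 0, 0], [0, 0, 0, 0], [0, 0, 0, 0], [0, 0, 0, 0], [0, 0, 0, 0], [0, 0, 0, 0], [0, 0, 0, 0], [0, 0, 0, 0], [0, 0, 0, 0]],
  ],
  claw=2.0,
  grip_force=20,
)

```text
t: 10.38
tool_pos: [0.4696, 0.268, 0.1135]
orientation: [3.11, -0.443, -0.0]
force: [-0.3, -0.2, -1.1]
opening: 0.0318
```

```bash
python3 - <<'E'
from h import *
go([.46681,.01559,.31],-16.2)
E
```

```text
t 10.38 pos [0.4696 0.268  0.1135] psi -16.2 tilt 0.01 F [-0.3 -0.2 -1.1] open 0.0318
shift cm [  6.77  24.32 -19.65] roll -0.0013742247617472003
```

carry_out(
  commands=[
    [[0, 0, -1.5, 0], [0, 0, -3.0, 0], [0, 0, -4.0, 0], [0, 0, -4.0, 0], [0, 0, -4.0, 0], [0, 0, -3.0, 0], [-0.3, 3.05, 0, 0], [-0.3, 3.05, 0, 0], [-0.3, 3.05, 0, 0], [-0.3, 3.05, 0, 0], [0, 3.05, 0, 0], [0, 3.05, 0, 0], [0, 3.05, 0, 0], [0, 3.0, 0, 0], [0, 0, 0, 0], [0, 0, 0, 0], [0, 0, 0, 0]],
  ],
)

```text
t: 11.8
tool_pos: [0.3903, 0.0377, 0.3087]
orientation: [-3.11, 0.444, -0.0]
force: [0.1, -0.6, -1.3]
opening: 0.0316
```

```bash
python3 - <<'E'
from h import *
P=robot.camera_params('wrist');im=robot.read_camera('wrist')[:,:,::-1].copy();cv2.imwrite('pics/w4.png',im)
np.save('w4.npy',P,allow_pickle=True)
go([.46681,.01559,.31],-16.2)
E
```

```text
t 11.85 pos [0.3903 0.0381 0.3086] psi -16.19 tilt 0.02 F [ 0.2  0.3 -1.9] open 0.0315
shift cm [ 7.97  0.03 -0.14] roll 0.013564006716933363
```

View pics/w4.png

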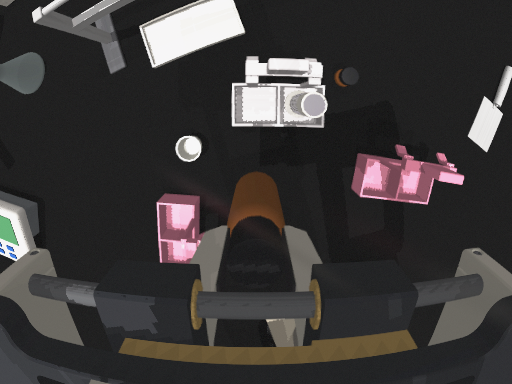

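```bash
python3 - <<'E'
from h import *
P=np.load('w4.npy',allow_pickle=True).item();im=cv2.imread('pics/w4.png')
c=np.array([.4579,-.0151]);a=np.radians(-16.2);ux=np.array([np.cos(a),np.sin(a)]);uy=np.array([-ux[1],ux[0]])
k=7;x0,y0=222,50;o=cv2.resize(im[50:135,222:335],None,fx=k,fy=k,interpolation=cv2.INTER_CUBIC)
for sx in(-1,1):
  for sy in(-1,1):
    q=proj(P,[*(c+sx*.03*ux+sy*.0645*uy),.045],True);q=((q+.5-[x0,y0])*k-.5).astype(int);cv2.circle(o,tuple(map(int,q)),5,(0,0,255),1)
for s,z in((-1,.13),(-1,.004),(1,.004)):
    q=proj(P,[*(c+s*.032*uy),z],True);q=((q+.5-[x0,y0])*k-.5).astype(int);cv2.circle(o,tuple(map(int,q)),5,(255,0,0),1)
cv2.imwrite('pics/w4z.png',o)
E
```

```text
(no output)
```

View pics/w4z.png

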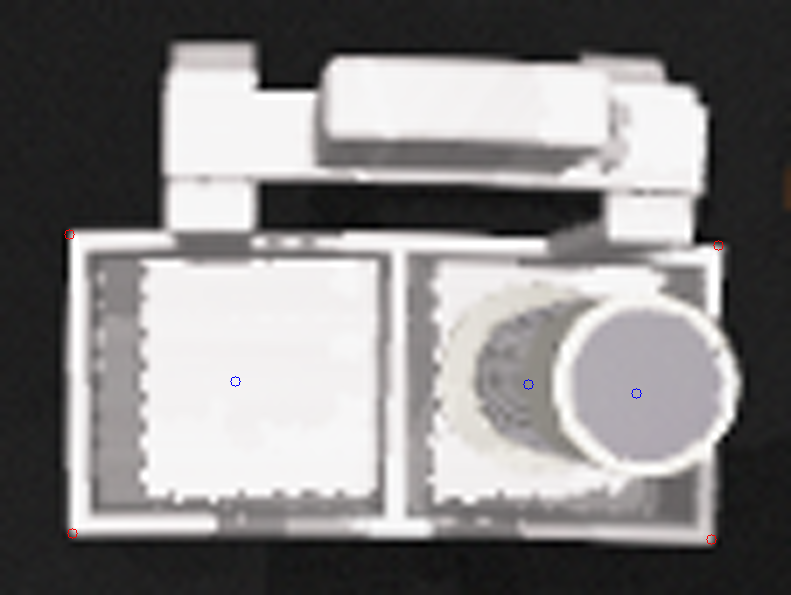

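carry_out(
  commands=[
    [[2.7, 0.01, 0, 0], [2.7, 0.01, 0, 0], [2.57, 0.01, 0, 0], [0, 0, 0, 0], [0, 0, 3.0, 0], [0, 0, 3.0, 0], [0, 0, 3.0, 0], [0, 0, 3.0, 0], [0, 0, 3.0, 0], [0, 0, 2.0, 0], [0, 0, 1.0, 0], [0, 0, 0.6, 0], [0, 0, 0.2, 0], [0, 0, 0, 0], [0, 0, 0, 0], [0, 0, 0, 0]],
  ],
)

```text
t: 13.18
tool_pos: [0.4678, 0.015, 0.1222]
orientation: [-3.11, 0.443, -0.004]
force: [-0.1, -0.6, -1.4]
opening: 0.0316
```

```bash
python3 - <<'E'
from h import *
go([.46681,.01559,.1172],-16.2)
E
```

```text
t 13.18 pos [0.4678 0.015  0.1222] psi -16.2 tilt 0.15 F [-0.1 -0.6 -1.4] open 0.0316
shift cm [-0.11 -0.03  0.5 ] roll 0.004201040319543381
```

carry_out(
  commands=[
    [[-0.05, 0, 0.2, 0], [0, 0, 0.1, 0], [0, 0, 0.1, 0], [0, 0, 0, 0], [0, 0, 0, 0]],
  ],
)

```text
t: 13.6
tool_pos: [0.4667, 0.015, 0.1175]
orientation: [-3.11, 0.443, -0.002]
force: [-1.1, -0.4, 5.7]
opening: 0.0315
```

carry_out(
  commands=[
    [[0, 0, 0, 0], [0, 0, 0, 0], [0, 0, 0, 0], [0, 0, 0, 0]],
  ],
  claw=4.2,
)

```text
t: 13.93
tool_pos: [0.466, 0.0152, 0.1164]
orientation: [-3.11, 0.443, 0.001]
force: [0.5, 0.5, 0.7]
opening: 0.0416
```

carry_out(
  commands=[
    [[0, 0, -1.0, 0], [0, 0, -2, 0], [0, 0, -4, 0], [0, 0, -4, 0], [0, 0, -4, 0], [-2.5, 0, -3, 0], [-2.7, 0, 0, 0], [-2.7, 0, 0, 0], [0, 0, 0, 0], [0, 0, 0, 0], [0, 0, 0, 0]],
  ],
)

```text
t: 14.85
tool_pos: [0.3907, 0.0372, 0.2972]
orientation: [-3.11, 0.442, -0.002]
force: [0.3, -0.2, 0.6]
opening: 0.0419
```

```bash
python3 - <<'E'
from h import *
P=robot.camera_params('wrist');im=robot.read_camera('wrist')[:,:,::-1].copy();cv2.imwrite('pics/w5.png',im)
np.save('w5.npy',P,allow_pickle=True)
go([.497,-.0265,.32],73.8)
E
```

```text
t 14.9 pos [0.3907 0.0371 0.2968] psi -16.2 tilt 0.02 F [-0.2  0.2 -0.1] open 0.0417
shift cm [11.98  3.14 -2.32] roll -90.00468425126098
```

View pics/w5.png

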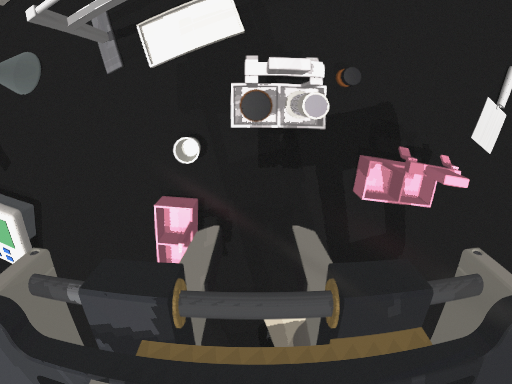

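```bash
python3 - <<'E'
from h import *
P=np.load('w5.npy',allow_pickle=True).item();im=cv2.imread('pics/w5.png')
c=np.array([.4579,-.0151]);a=np.radians(-16.2);ux=np.array([np.cos(a),np.sin(a)]);uy=np.array([-ux[1],ux[0]])
k=7;x0,y0=222,50;o=cv2.resize(im[50:135,222:335],None,fx=k,fy=k,interpolation=cv2.INTER_CUBIC)
def pt(X,col):
    q=proj(P,X,True);q=((q+.5-[x0,y0])*k-.5).astype(int);cv2.circle(o,tuple(map(int,q)),5,col,1)
for sx in(-1,1):
  for sy in(-1,1):
    pt([*(c+sx*.03*ux+sy*.0645*uy),.045],(0,0,255)); pt([*(c+(.041+sx*.006)*ux+sy*.02*uy),.172],(0,255,0))
for s in(-1,1): pt([*(c+s*.032*uy),.13],(255,0,0))
cv2.imwrite('pics/w5z.png',o)
E
```

```text
(no output)
```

View pics/w5z.png

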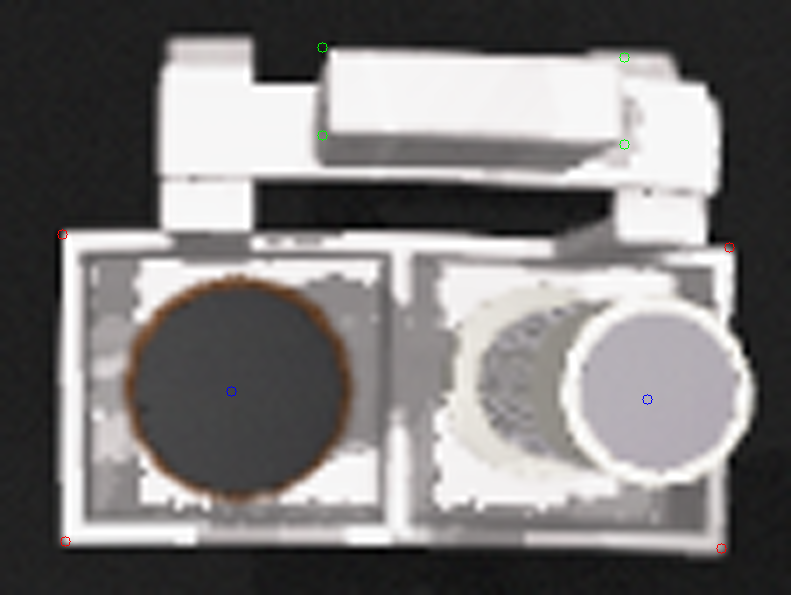

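carry_out(
  commands=[
    [[3.0, 0.8, 0, 0], [3.0, 0.8, 0, 0], [3.0, 0.8, 0, 0], [2.98, 0.78, 0, 0], [0, 0, 0, -6.92], [0, 0, 0, -6.92], [0, 0, 0, -6.92], [0, 0, 0, -6.92], [0, 0, 0, -6.92], [0, 0, 0, -6.92], [0, 0, 0, -6.92], [0, 0, 0, -6.92], [0, 0, 0, -6.92], [0, 0, 0, -6.92], [0, 0, 0, -6.92], [0, 0, 0, -6.92], [0, 0, 0, -6.92], [0, 0, 0, 0], [0, 0, 0, 0]],
  ],
  claw=4.0,
)

```text
t: 16.48
tool_pos: [0.4968, -0.0271, 0.2959]
orientation: [-2.516, -1.879, 0.002]
force: [-0.1, -0.1, -0.4]
opening: 0.0398
```

```bash
python3 - <<'E'
from h import *
go([.497,-.0268,.153],73.8)
E
```

```text
t 16.48 pos [ 0.4968 -0.0271  0.2959] psi 73.52 tilt 0.08 F [-0.1 -0.1 -0.4] open 0.0398
shift cm [ 0.03  0.03 14.29] roll -0.2829212597075923
```

carry_out(
  commands=[
    [[0, 0.02, 3.0, -0.2], [0, 0, 3.0, 0], [0, 0, 3.0, 0], [0, 0, 2.5, 0], [0, 0, 1.8, 0], [0, 0, 1.0, 0], [0, 0, 0, 0], [0, 0, 0, 0], [0, 0, 0, 0]],
  ],
)

```text
t: 17.23
tool_pos: [0.4978, -0.027, 0.1552]
orientation: [2.51, 1.887, 0.002]
force: [-0.1, -0.4, -0.5]
opening: 0.0401
```

```bash
python3 - <<'E'
from h import *
for n in ['wrist','scene']: cv2.imwrite(f'pics/{n}6.png',robot.read_camera(n)[:,:,::-1])
im=cv2.imread('pics/scene6.png')[130:270,150:330];cv2.imwrite('pics/sc6.png',cv2.resize(im,None,fx=4,fy=4,interpolation=cv2.INTER_CUBIC))
go([.497,-.0268,.153],73.8)
E
```

```text
t 17.33 pos [ 0.4979 -0.027   0.1555] psi 73.92 tilt 0.17 F [-0.1 -0.7 -0.3] open 0.04
shift cm [-0.01 -0.09  0.25] roll 0.12259897620521087
```

View pics/wrist6.png

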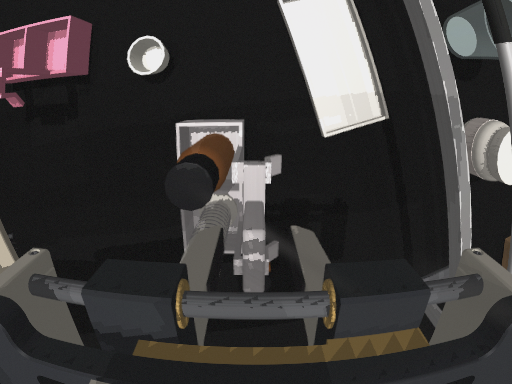

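View pics/sc6.png

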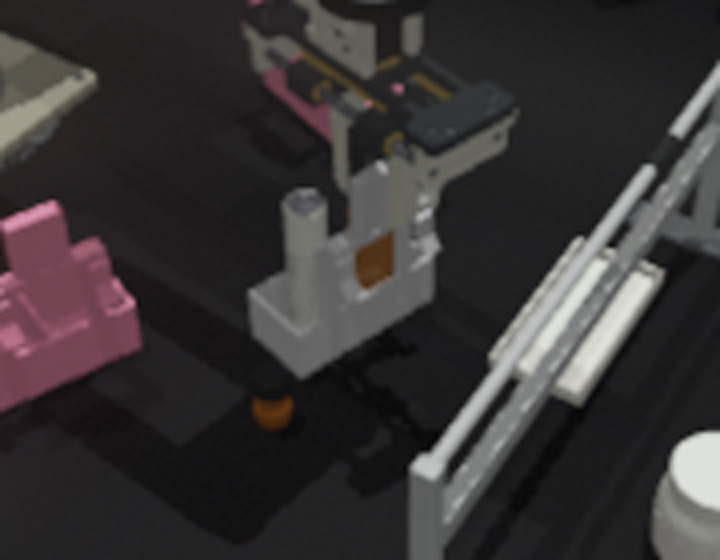

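carry_out(
  commands=[
    [[0, 0, 0.1, 0], [0, 0, 0, 0], [0, 0, 0, 0], [0, 0, 0, 0], [0, 0, 0, 0], [0, 0, 0, 0], [0, 0, 0, 0], [0, 0, 0, 0], [0, 0, 0, 0], [0, 0, 0, 0]],
  ],
  claw=0.5,
  grip_force=50,
)

```text
t: 18.17
tool_pos: [0.4967, -0.0268, 0.1528]
orientation: [2.51, 1.89, 0.0]
force: [-0.4, 0.5, 2.3]
opening: 0.0116
```

```bash
python3 - <<'E'
from h import *
go([.497,-.0268,.153],73.8)
E
```

```text
t 18.17 pos [ 0.4967 -0.0268  0.1528] psi 73.96 tilt 0.01 F [-0.4  0.5  2.3] open 0.0116
shift cm [ 0.    0.03 -0.02] roll 0.1603237631944694
```

carry_out(
  commands=[
    [[0, 0, -0.3, 0], [0, 0, -0.7, 0], [0, 0, -1.2, 0], [0, 0, -2.0, 0], [0, 0, -2.0, 0], [0, 0, -2.0, 0], [0, 0, -1.8, 0], [0, 0, -1.2, 0], [0, 0, -0.8, 0], [0, 0, 0, 0], [0, 0, 0, 0]],
  ],
)

```text
t: 19.08
tool_pos: [0.4967, -0.0268, 0.2724]
orientation: [-2.51, -1.89, 0.0]
force: [0.4, 0.3, -5.3]
opening: 0.0118
```

```bash
python3 - <<'E'
from h import *
for n in ['wrist','scene']: cv2.imwrite(f'pics/{n}7.png',robot.read_camera(n)[:,:,::-1])
im=cv2.imread('pics/scene7.png')[90:240,150:330];cv2.imwrite('pics/sc7.png',cv2.resize(im,None,fx=4,fy=4,interpolation=cv2.INTER_CUBIC))
go([.62,-.015,.273],92.3)
E
```

```text
t 19.18 pos [ 0.496  -0.0267  0.2712] psi 73.96 tilt 0.13 F [-0.5 -0.5 -5.8] open 0.0121
shift cm [ 4.55 11.59 -0.21] roll -18.338682297226626
```

View pics/wrist7.png

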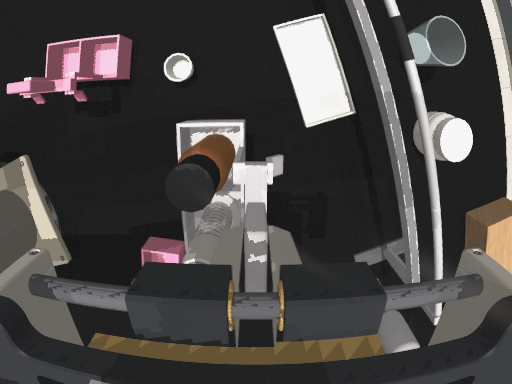

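View pics/sc7.png

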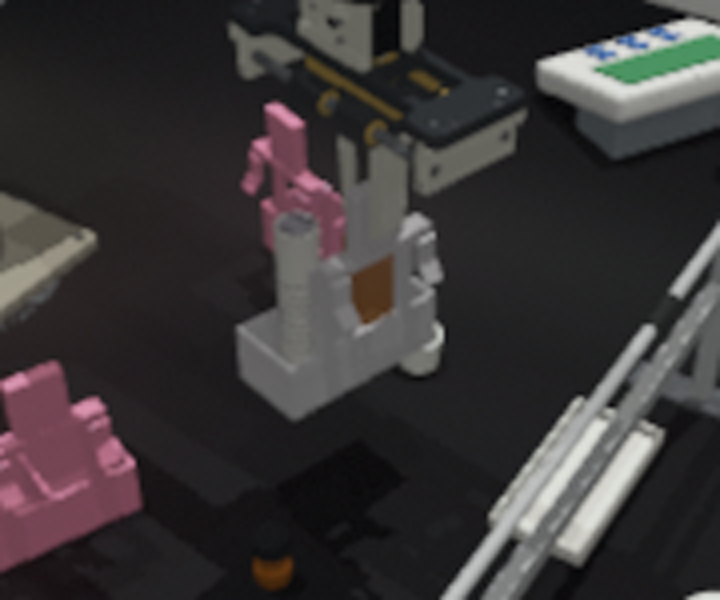

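carry_out(
  commands=[
    [[0, 0, 0, -1.5], [0, 0, 0, -3.4], [0, 0, 0, -3.4], [0, 0, 0, -3.4], [0, 0, 0, -3.4], [0, 0, 0, -2.2], [0, 0, 0, -1.0], [0, 0, 0, 0], [0, 0, 0, 0]],
  ],
)

```text
t: 19.93
tool_pos: [0.4964, -0.0267, 0.2718]
orientation: [-2.178, -2.263, 0.001]
force: [-0.2, -0.4, -6.2]
opening: 0.0121
```

```bash
python3 - <<'E'
from h import *
go([.62,-.015,.273],92.3)
E
```

```text
t 19.93 pos [ 0.4964 -0.0267  0.2718] psi 92.19 tilt 0.08 F [-0.2 -0.4 -6.2] open 0.0121
shift cm [ 0.7  12.4  -0.13] roll -0.11012945305412813
```

carry_out(
  commands=[
    [[0, 0.5, 0, 0], [0.1, 1.2, 0, 0], [0.1, 1.8, 0, 0], [0.1, 1.8, 0, 0], [0.1, 1.8, 0, 0], [0.1, 1.8, 0, 0], [0.1, 1.8, 0, 0], [0.1, 1.2, 0, 0], [0, 0.5, 0, 0], [0, 0, 0, 0], [0, 0, 0, 0], [0, 0, 0, 0]],
  ],
)

```text
t: 20.93
tool_pos: [0.6198, -0.015, 0.2725]
orientation: [-2.177, -2.264, 0.001]
force: [-0.7, -0.8, -6.0]
opening: 0.0117
```

```bash
python3 - <<'E'
from h import *
P=robot.camera_params('wrist');cv2.imwrite('pics/wrist8.png',robot.read_camera('wrist')[:,:,::-1]);np.save('w8.npy',P,allow_pickle=True)
cv2.imwrite('pics/scene8.png',robot.read_camera('scene')[:,:,::-1])
go([.62,-.015,.273],92.3)
E
```

```text
t 21.03 pos [ 0.6198 -0.015   0.2729] psi 92.24 tilt 0.01 F [ 0.3  0.2 -5.2] open 0.0117
shift cm [ 0.    0.02 -0.01] roll -0.056468757523362
```

View pics/wrist8.png

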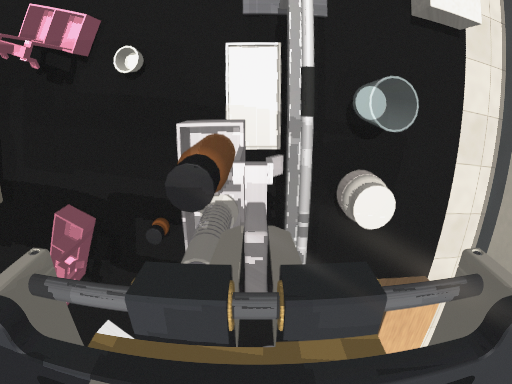

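View pics/scene8.png

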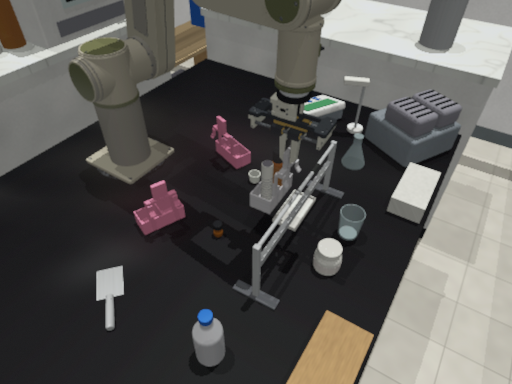

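```bash
python3 - <<'E'
import cv2
im=cv2.imread('pics/wrist8.png')
a=cv2.resize(im[0:130,250:340],None,fx=4.5,fy=4.5,interpolation=cv2.INTER_CUBIC)
b=cv2.resize(im[130:260,230:320],None,fx=4.5,fy=4.5,interpolation=cv2.INTER_CUBIC)
cv2.imwrite('pics/w8z.png',cv2.hconcat([a,b]))
E
```

```text
(no output)
```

View pics/w8z.png

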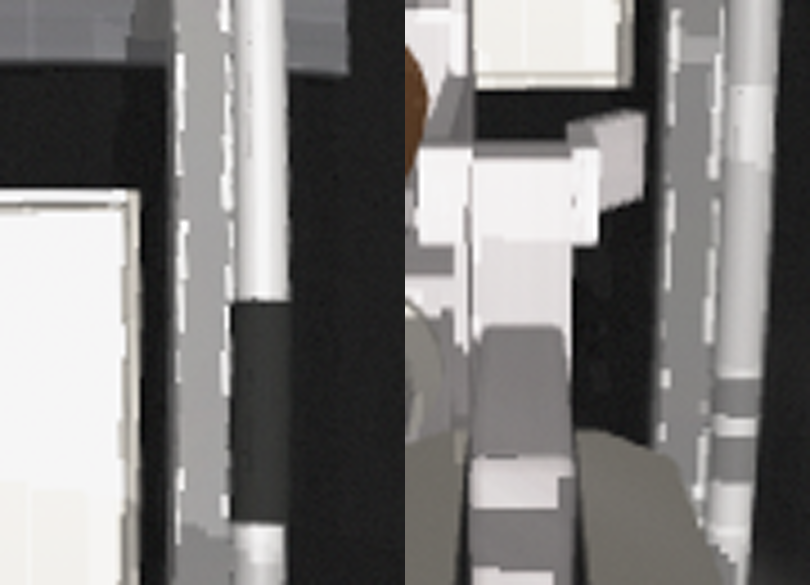

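```bash
python3 - <<'E'
from h import *
P=np.load('w8.npy',allow_pickle=True).item()
L=lambda x,y:(250+(x+.5)/4.5-.5,(y+.5)/4.5-.5)
Rr=lambda x,y:(230+(x-405+.5)/4.5-.5,130+(y+.5)/4.5-.5)
pts=[onz(P,q,.185,True) for q in [L(259.5,20),L(261,300),L(261,522),Rr(751,100),Rr(743.5,330)]]
print(np.round(pts,4))
p=np.array(pts);f=np.polyfit(p[:,1],p[:,0],1);print(f,np.degrees(np.arctan(-f[0])), p[:,0]-np.polyval(f,p[:,1]))
# sleeve ends at z=.1895 (top surface) 
for q in [L(261,300),L(261,522)]: print(onz(P,q,.189,True))
# hook roof top near edge left: rear tip of +y hook 
for q in [(Rr(643,200)),Rr(643,112),Rr(598,148),Rr(598,242)]: print('hk',[np.round(onz(P,q,z,True),4) for z in (.206,.235)])
E
```

```text
[[ 0.6554  0.1524  0.185 ]
 [ 0.6573  0.0987  0.185 ]
 [ 0.6594  0.0583  0.185 ]
 [ 0.6606  0.0283  0.185 ]
 [ 0.663  -0.0164  0.185 ]]
[-0.04521588  0.66204062] 2.5889156086969707 [ 2.12365499e-04 -2.71872918e-04  3.66184104e-05 -1.63381598e-04
  1.86270607e-04]
[0.65663741 0.09816272 0.189     ]
[0.65873787 0.05841786 0.189     ]
hk [array([0.6396, 0.0136, 0.206 ]), array([0.6366, 0.0207, 0.235 ])]
hk [array([0.6387, 0.0287, 0.206 ]), array([0.6358, 0.0338, 0.235 ])]
hk [array([0.6315, 0.0222, 0.206 ]), array([0.6296, 0.0282, 0.235 ])]
hk [array([0.6324, 0.0059, 0.206 ]), array([0.6304, 0.014 , 0.235 ])]
```

carry_out(
  commands=[
    [[0, 0, 0.3, -0.25], [0, 0.4, 0.3, 0], [0, 0.8, 0, 0], [0, 0.8, 0, 0], [0, 0.8, 0, 0], [0, 0.5, 0, 0], [0, 0.4, 0, 0], [0, 0.2, 0, 0], [0, 0.1, 0, 0], [0, 0, 0, 0], [0, 0, 0, 0], [0, 0, 0, 0]],
  ],
)

```text
t: 22.03
tool_pos: [0.6601, -0.0132, 0.2667]
orientation: [2.172, 2.27, -0.0]
force: [0.3, 0.7, -5.6]
opening: 0.012
```

```bash
python3 - <<'E'
from h import *
P=robot.camera_params('wrist');cv2.imwrite('pics/wrist9.png',robot.read_camera('wrist')[:,:,::-1]);np.save('w9.npy',P,allow_pickle=True)
im=cv2.imread('pics/wrist9.png')[100:260,170:330];cv2.imwrite('pics/w9z.png',cv2.resize(im,None,fx=3.7,fy=3.7,interpolation=cv2.INTER_CUBIC))
cv2.imwrite('pics/scene9.png',robot.read_camera('scene')[:,:,::-1])
im=cv2.imread('pics/scene9.png')[110:240,220:350];cv2.imwrite('pics/sc9.png',cv2.resize(im,None,fx=4.5,fy=4.5,interpolation=cv2.INTER_CUBIC))
go([.66,-.015,.267],92.5)
E
```

```text
t 22.13 pos [ 0.6601 -0.0132  0.2668] psi 92.51 tilt 0.01 F [ 1.2 -0.  -5.6] open 0.0121
shift cm [-0.18 -0.02 -0.02] roll 0.006000623477206091
```

View pics/w9z.png

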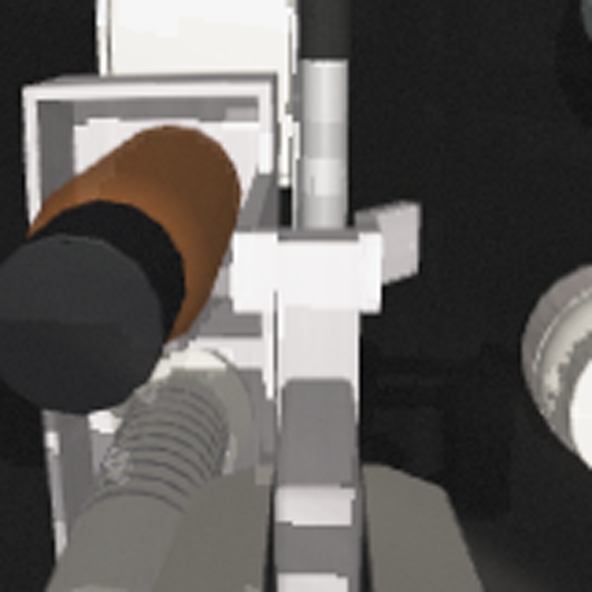

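View pics/sc9.png

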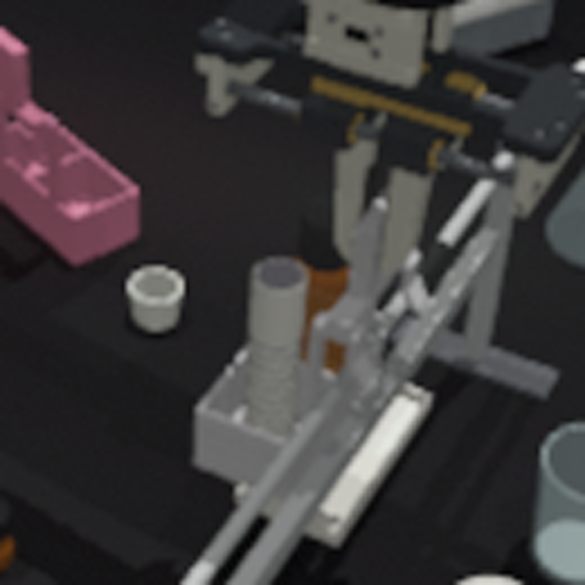

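```bash
python3 - <<'E'
from h import *
P=np.load('w9.npy',allow_pickle=True).item()
Z=lambda x,y:(170+(x+.5)/3.7-.5,100+(y+.5)/3.7-.5)
for y,a,b in [(90,301,350),(200,299,349)]:
    w=onz(P,Z((a+b)/2,y),.185,True);print(w, w[0]-.0452*(-.0132-w[1]))
for x in (232,381): print(onz(P,Z(x,270),.2297,True))
print(onz(P,Z(276,350),.1595,True))
E
```

```text
[0.6593135  0.05151021 0.185     ] 0.6622384047843978
[0.66007729 0.02764564 0.185     ] 0.661923508923704
[0.64368136 0.02219699 0.2297    ]
[0.67018735 0.02336181 0.2297    ]
[ 0.65022216 -0.01509081  0.1595    ]
```

carry_out(
  commands=[
    [[0, 0.12, 0, 0], [0, 0.1, 0, 0], [0, 0, 0, 0], [0, 0, 0.3, 0], [0, 0, 0.4, 0], [0, 0, 0.4, 0], [0, 0, 0.3, 0], [0, 0, 0, 0], [0, 0, 0, 0]],
  ],
)

```text
t: 22.88
tool_pos: [0.6622, -0.013, 0.252]
orientation: [-2.172, -2.269, 0.001]
force: [-0.9, -0.1, -5.6]
opening: 0.0117
```

carry_out(
  commands=[
    [[0, 0, 0.4, 0], [0, 0, 0.4, 0], [0, 0, 0.4, 0], [0, 0, 0.4, 0], [0, 0, 0, 0], [0, 0, 0, 0]],
  ],
)

```text
t: 23.38
tool_pos: [0.6622, -0.013, 0.236]
orientation: [-2.172, -2.269, 0.001]
force: [-0.1, -0.7, -5.8]
opening: 0.0115
```

```bash
python3 - <<'E'
from h import *
go([.6622,-.0132,.231],92.5)
cv2.imwrite('pics/wrist10.png',robot.read_camera('wrist')[:,:,::-1])
im=cv2.imread('pics/wrist10.png')[100:260,170:330];cv2.imwrite('pics/w10z.png',cv2.resize(im,None,fx=3.7,fy=3.7,interpolation=cv2.INTER_CUBIC))
E
```

```text
t 23.38 pos [ 0.6622 -0.013   0.236 ] psi 92.51 tilt 0.06 F [-0.1 -0.7 -5.8] open 0.0115
shift cm [-0.02  0.    0.5 ] roll 0.011797580226129867
```

View pics/w10z.png

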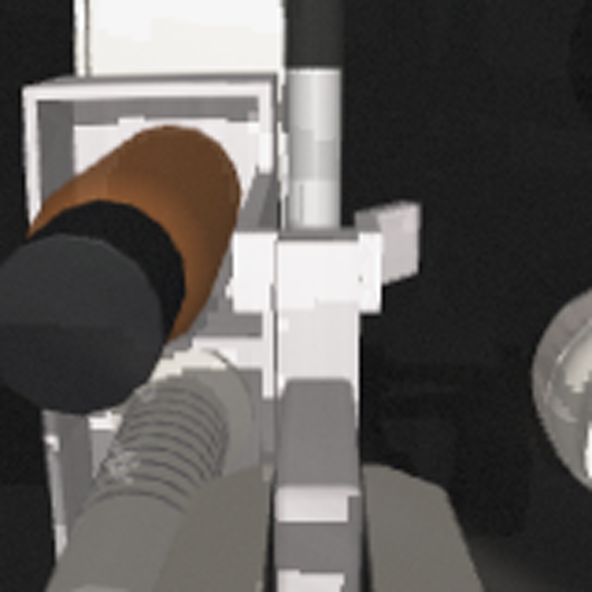

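carry_out(
  commands=[
    [[0, 0, 0.2, 0], [0, 0, 0.2, 0], [0, 0, 0.1, 0], [0, 0, 0, 0], [0, 0, 0, 0]],
  ],
)

```text
t: 23.85
tool_pos: [0.6624, -0.013, 0.2315]
orientation: [-2.172, -2.269, 0.0]
force: [0.3, -0.5, -6.4]
opening: 0.0119
```

carry_out(
  commands=[
    [[0, 0, 0.05, 0], [0, 0, 0.05, 0], [0, 0, 0, 0], [0, 0, 0, 0]],
  ],
)

```text
t: 24.18
tool_pos: [0.6626, -0.0131, 0.2308]
orientation: [2.172, 2.269, 0.0]
force: [0.1, -0.0, -5.9]
opening: 0.0113
```

carry_out(
  commands=[
    [[0, 0, 0.06, 0], [0, 0, 0.06, 0], [0, 0, 0, 0], [0, 0, 0, 0]],
  ],
)

```text
t: 24.52
tool_pos: [0.6627, -0.0131, 0.2307]
orientation: [2.172, 2.269, 0.001]
force: [-4.5, 0.4, 4.9]
opening: 0.0117
```

carry_out(
  commands=[
    [[0, -0.05, -0.06, 0], [0, 0, 0, 0], [0, 0, 0, 0], [0, 0, 0, 0]],
  ],
)

```text
t: 24.85
tool_pos: [0.6625, -0.0131, 0.2307]
orientation: [2.171, 2.269, 0.002]
force: [-0.2, 0.4, 4.0]
opening: 0.0115
```

```bash
python3 - <<'E'
from h import *
go([.6622,-.0132,.231],92.5)
cv2.imwrite('pics/scene11.png',robot.read_camera('scene')[:,:,::-1])
im=cv2.imread('pics/scene11.png')[110:240,220:350];cv2.imwrite('pics/sc11.png',cv2.resize(im,None,fx=4.5,fy=4.5,interpolation=cv2.INTER_CUBIC))
E
```

```text
t 24.85 pos [ 0.6625 -0.0131  0.2307] psi 92.51 tilt 0.09 F [-0.2  0.4  4. ] open 0.0115
shift cm [-0.01 -0.03 -0.03] roll 0.013019915177892472
```

View pics/sc11.png

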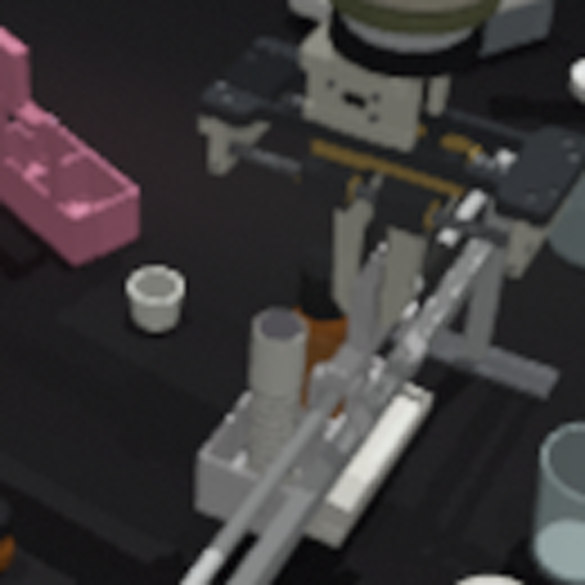

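carry_out(
  commands=[
    [[0, 0, -0.05, 0], [0, 0, 0, 0], [0.3, 0, 0, 0], [0.4, 0, 0, 0], [0.4, 0, 0, 0], [0.4, 0, 0, 0], [0.4, 0, 0, 0], [0.4, 0, 0, 0], [0.4, 0, 0, 0], [0.3, 0, 0, 0], [0, 0, 0, 0], [0, 0, 0, 0]],
  ],
)

```text
t: 25.9
tool_pos: [0.6605, 0.0166, 0.2306]
orientation: [2.172, 2.269, -0.001]
force: [-0.6, -2.8, 5.2]
opening: 0.0118
```

```bash
python3 - <<'E'
from h import *
go([.6583,.0783,.231],92.5)
E
```

```text
t 25.9 pos [0.6605 0.0166 0.2306] psi 92.5 tilt 0.04 F [-0.6 -2.8  5.2] open 0.0118
shift cm [ 6.18  0.05 -0.04] roll -0.00048637463021350413
```

carry_out(
  commands=[
    [[0, 0, -0.05, 0], [0.3, 0, 0, 0], [0.4, 0, 0, 0], [0.4, 0, 0, 0], [0.4, 0, 0, 0], [0.4, 0, 0, 0], [0.4, 0, 0, 0], [0.4, 0, 0, 0], [0.4, 0, 0, 0], [0.4, 0, 0, 0], [0.4, 0, 0, 0], [0.4, 0, 0, 0], [0.4, 0, 0, 0], [0.3, 0, 0, 0], [0, 0, 0, 0], [0, 0, 0, 0]],
  ],
)

```text
t: 27.23
tool_pos: [0.6582, 0.068, 0.2307]
orientation: [-2.17, -2.27, -0.001]
force: [0.2, 2.6, -2.2]
opening: 0.0116
```

```bash
python3 - <<'E'
from h import *
P=robot.camera_params('wrist');cv2.imwrite('pics/wrist12.png',robot.read_camera('wrist')[:,:,::-1]);np.save('w12.npy',P,allow_pickle=True)
cv2.imwrite('pics/scene12.png',robot.read_camera('scene')[:,:,::-1])
im=cv2.imread('pics/scene12.png')[90:220,230:360];cv2.imwrite('pics/sc12.png',cv2.resize(im,None,fx=4.5,fy=4.5,interpolation=cv2.INTER_CUBIC))
go([.6583,.0783,.231],92.5)
E
```

```text
t 27.33 pos [0.6583 0.0677 0.2308] psi 92.55 tilt 0.08 F [ 0.5  3.5 -2. ] open 0.0115
shift cm [ 1.06  0.05 -0.02] roll 0.048749219443095626
```

View pics/wrist12.png

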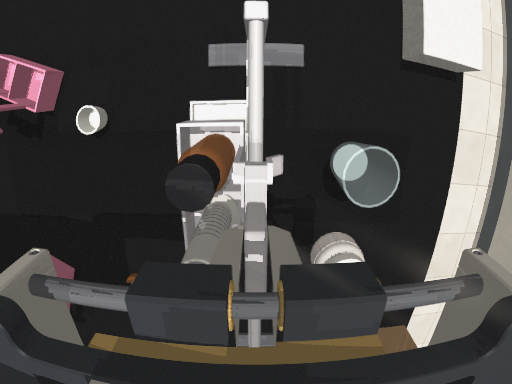

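View pics/sc12.png

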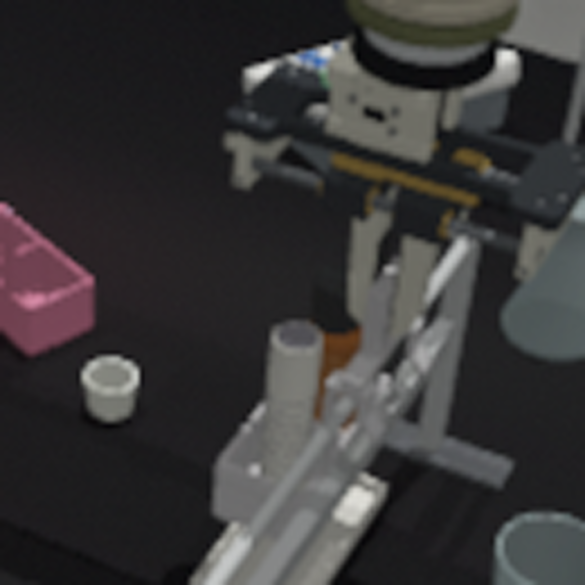

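carry_out(
  commands=[
    [[0.25, 0, 0, 0], [0.35, 0, 0, 0], [0.3, 0, 0, 0], [0.14, 0, 0, 0], [0, 0, 0, 0], [0, 0, 0, 0]],
  ],
)

```text
t: 27.83
tool_pos: [0.6579, 0.0777, 0.2308]
orientation: [-2.171, -2.269, -0.0]
force: [-0.3, 1.3, -4.2]
opening: 0.0117
```

```bash
python3 - <<'E'
from h import *
go([.6583,.0780,.231],92.5)
T=robot.camera_params('top')
im=robot.read_camera('top')[:,:,::-1];cv2.imwrite('pics/top13.png',im)
cv2.imwrite('pics/t13.png',cv2.resize(im[110:200,180:310],None,fx=6,fy=6,interpolation=cv2.INTER_CUBIC))
cv2.imwrite('pics/scene13.png',robot.read_camera('scene')[:,:,::-1])
im=cv2.imread('pics/scene13.png')[90:220,250:380];cv2.imwrite('pics/sc13.png',cv2.resize(im,None,fx=4.5,fy=4.5,interpolation=cv2.INTER_CUBIC))
E
```

```text
t 27.83 pos [0.6579 0.0777 0.2308] psi 92.53 tilt 0.04 F [-0.3  1.3 -4.2] open 0.0117
shift cm [ 0.03  0.05 -0.02] roll 0.029896830664966956
```

View pics/sc13.png

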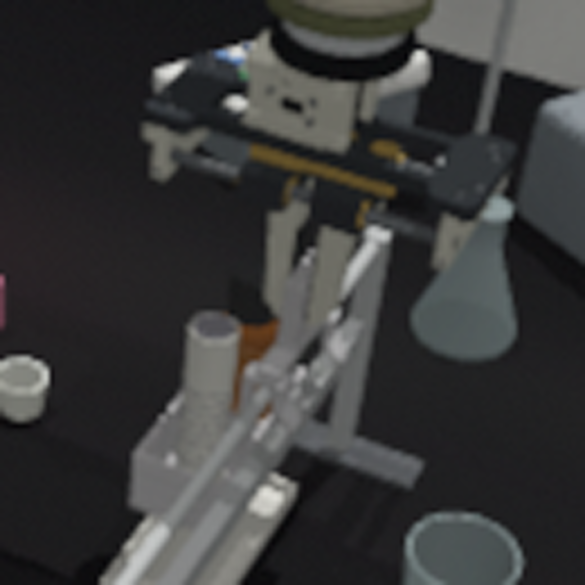

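View pics/t13.png

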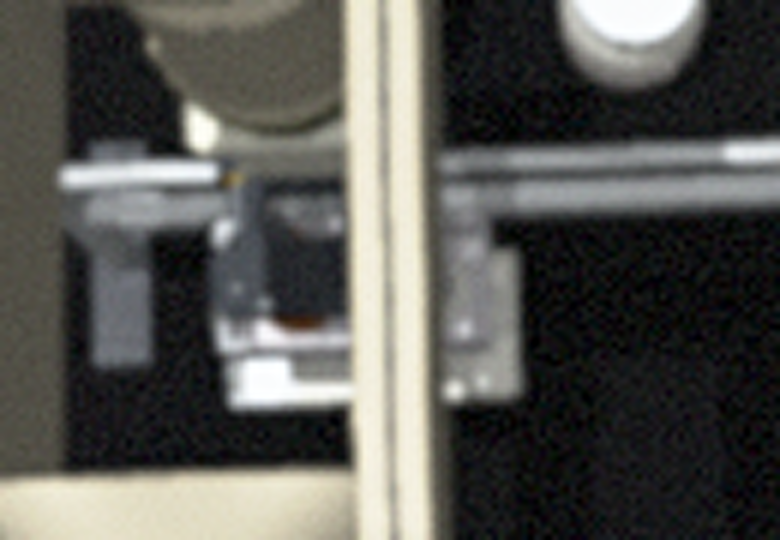

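carry_out(
  commands=[
    [[0, 0, 0.05, 0], [0, 0, 0, 0], [0, 0, 0, 0]],
  ],
)

```text
t: 28.18
tool_pos: [0.6579, 0.0775, 0.2308]
orientation: [-2.172, -2.27, -0.001]
force: [-1.4, 2.7, -2.1]
opening: 0.0119
```

carry_out(
  commands=[
    [[0, 0, 0, 0], [0, 0, 0, 0], [0, 0, 0, 0], [0, 0, 0, 0], [0, 0, 0, 0], [0, 0, 0, 0]],
  ],
  claw=4.0,
)

```text
t: 28.68
tool_pos: [0.6582, 0.0771, 0.2308]
orientation: [2.172, 2.269, 0.0]
force: [0.8, -0.5, -0.5]
opening: 0.0392
```

```bash
python3 - <<'E'
from h import *
go([.6583,.0780,.231],92.5)
cv2.imwrite('pics/wrist14.png',robot.read_camera('wrist')[:,:,::-1])
cv2.imwrite('pics/scene14.png',robot.read_camera('scene')[:,:,::-1])
im=cv2.imread('pics/scene14.png')[90:220,250:380];cv2.imwrite('pics/sc14.png',cv2.resize(im,None,fx=4.5,fy=4.5,interpolation=cv2.INTER_CUBIC))
E
```

```text
t 28.68 pos [0.6582 0.0771 0.2308] psi 92.5 tilt 0.03 F [ 0.8 -0.5 -0.5] open 0.0392
shift cm [ 0.09  0.01 -0.02] roll 4.9749926517961285e-05
```

View pics/sc14.png

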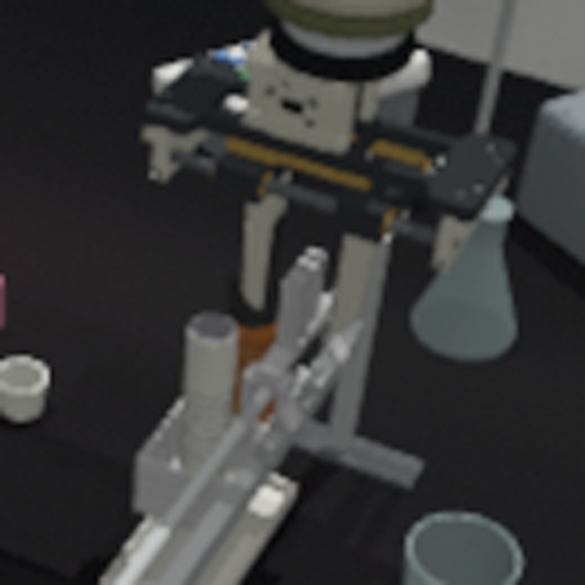

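View pics/wrist14.png

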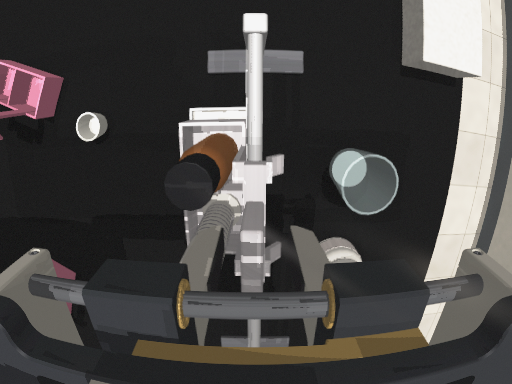

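carry_out(
  commands=[
    [[0, 0, -0.5, 0], [0, 0, -1.5, 0], [0, 0, -2.5, 0], [0, 0, -2.5, 0], [0, 0, -2.5, 0], [-1, 0, -2, 0], [-3, 0, 0, 0], [-3, 0, 0, 0], [-2, 0, 0, 0], [-1, 0, 0, 0], [0, 0, 0, 0], [0, 0, 0, 0]],
  ],
)

```text
t: 29.78
tool_pos: [0.6624, -0.0225, 0.3456]
orientation: [-2.173, -2.268, -0.001]
force: [0.5, -0.2, 0.1]
opening: 0.0397
```

```bash
python3 - <<'E'
from h import *
P=robot.camera_params('wrist');np.save('w15.npy',P,allow_pickle=True);cv2.imwrite('pics/wrist15.png',robot.read_camera('wrist')[:,:,::-1])
cv2.imwrite('pics/scene15.png',robot.read_camera('scene')[:,:,::-1])
im=cv2.imread('pics/scene15.png')[90:220,230:360];cv2.imwrite('pics/sc15.png',cv2.resize(im,None,fx=4.5,fy=4.5,interpolation=cv2.INTER_CUBIC))
im=cv2.imread('pics/wrist15.png')[60:200,170:310];cv2.imwrite('pics/w15z.png',cv2.resize(im,None,fx=4.2,fy=4.2,interpolation=cv2.INTER_CUBIC))
go([.6583,.0780,.231],92.5)
E
```

```text
t 29.88 pos [ 0.6624 -0.0213  0.3455] psi 92.57 tilt 0.03 F [-1.1  0.6  0.9] open 0.0403
shift cm [ 9.94  0.04 11.46] roll 0.06970382478522197
```

View pics/sc15.png

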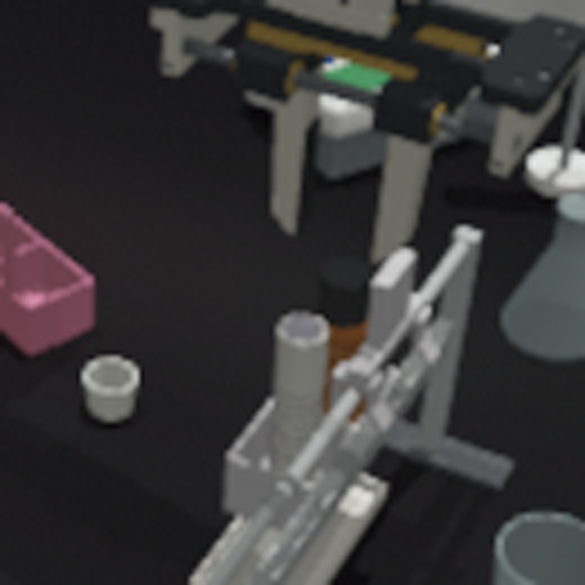

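View pics/wrist15.png

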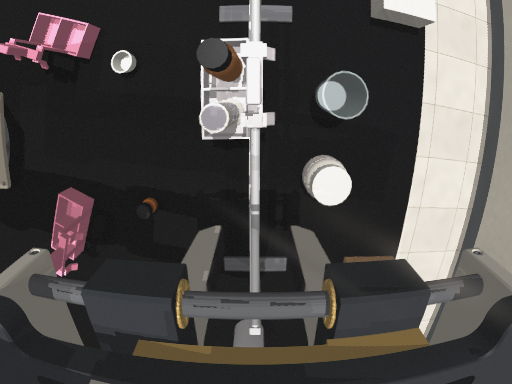

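View pics/w15z.png

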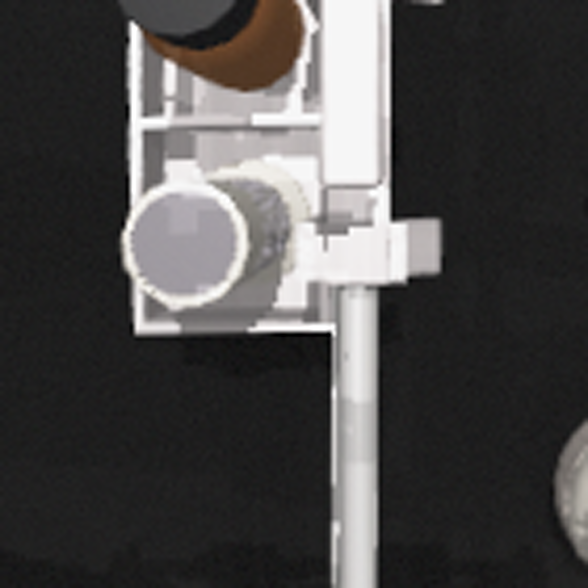

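```bash
python3 - <<'E'
from h import *
P=np.load('w15.npy',allow_pickle=True).item()
im=cv2.imread('pics/wrist15.png')[30:135,190:290];cv2.imwrite('pics/w15y.png',cv2.resize(im,None,fx=5.5,fy=5.5,interpolation=cv2.INTER_CUBIC))
im=cv2.imread('pics/scene15.png')[130:210,280:350];cv2.imwrite('pics/sc15z.png',cv2.convertScaleAbs(cv2.resize(im,None,fx=8,fy=7,interpolation=cv2.INTER_CUBIC),alpha=1.3))
S=robot.camera_params('scene')
print([proj(S,[.6583+.0452*(.078-y),y,.185]) for y in (.058,.098)], 'pix of sleeve ends')
E
```

```text
[array([312.02824886, 172.26633335]), array([317.91652676, 164.14318406])] pix of sleeve ends
```

View pics/w15y.png

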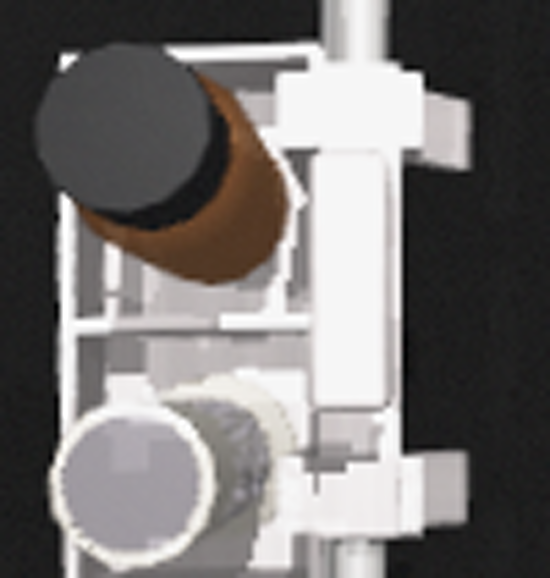

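View pics/sc15z.png

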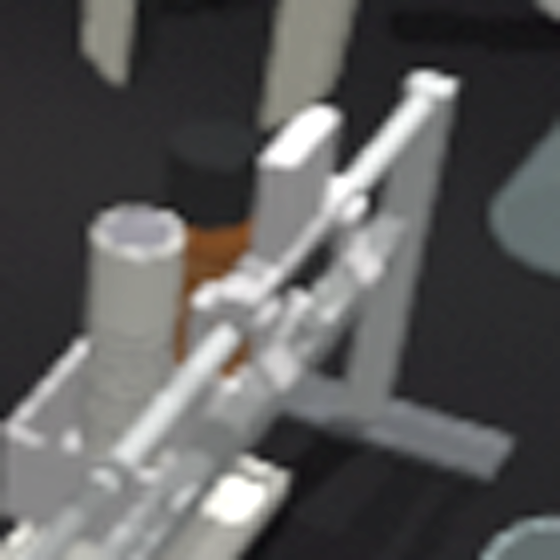

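```bash
python3 - <<'E'
from h import *
P=np.load('w15.npy',allow_pickle=True).item()
Z=lambda x,y:(190+(x+.5)/5.5-.5,30+(y+.5)/5.5-.5)
ys=[onz(P,Z(350,y),.194,True)[1] for y in (73,148,457,537)];print(np.round(ys,4),np.mean(ys))
print('tab',[onz(P,Z(350,y),.25,True)[1] for y in (150,408)],np.mean([onz(P,Z(350,y),.25,True)[1] for y in (150,408)]))
print(onz(P,Z(127,490),.212,True),onz(P,Z(125,128),.212,True))
E
```

```text
[0.1208 0.1064 0.0485 0.0335] 0.07731786810497104
tab [np.float64(0.09750727752967814), np.float64(0.05800414069192434)] 0.07775570911080124
[0.61869732 0.04214517 0.212     ] [0.6161287  0.10647652 0.212     ]
```

```bash
python3 - <<'E'
from plant import robot
print(robot.read_state()['t'],robot.close_job())
E
```

```text
the job is handed in; nothing more can be done
29.8833 None
```

I stood the cylinder in the carrier's -y pocket and the bottle in its +y pocket. I then lifted the carrier by its tab and hooked it over the rail about 91 mm to the -y side of the sleeve. From there I slid it about 91 mm along the rail without lifting it off, let go and backed away, and handed the job in at 29.9 s.

**Last checks (wrist and scene cameras):**
- **Carrier:** it hangs upright on the rail. The middle of its hooks is at y ≈ 0.0773–0.0778 m and the sleeve's middle at ≈ 0.0783 m, so it is centred to about 1 mm.
- **Pieces:** the cylinder and bottle both stand in their pockets, their tops 64 mm apart.
- **Gripper:** it is open and clear of everything, about 0.1 m above the rail and off to one side.
- **Bystanders:** none was touched on purpose, and none looked moved in the pictures. I did not measure their positions again.

**What disagreed or could not be seen:**
- **Camera differences:** the top camera put the sleeve at y ≈ 0.077 m and the scene camera at ≈ 0.072 m. I used the close wrist view. The scene camera alone would put the offset at about 6 mm, still within the 12 mm limit.
- **Sleeve hidden:** in the final pictures the carrier's tab and crossbar hide the sleeve. The centring check therefore uses the sleeve position I measured before hooking.
- **Contact with the rail:** the hooks pressed on the rail with about 11 N when they landed and during the first part of the slide, and less after that.

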